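# Hang the test weight on the force gauge without overloading it

### The arm

A 6-joint arm with a two-finger parallel gripper is mounted at the origin on a cart in front of the work surface, level with it; the furniture and walls round the work are solid. World frame = base frame: x ahead of the robot, y to its left, z up, the work surface at z = 0. Lengths are in m, angles in rad, forces in N, time in s.
With the tool pointing down it reaches from about 0.35 to 0.775 m from the base axis. Payload 5.5 kg.
Tool frame: the origin (TCP) lies midway between the tips of the shut fingers; the grasp point (between the pads) lies 19 mm behind it; z points along the fingers, y is the line along which they close (so a half turn about z gives the same grasp; the last joint's range is limited). The gripper opens to 85 mm and grips with 20 to 120 N. Pads are 22 mm wide; open, the fingers measure 114 mm over their backs; the gripper's body (76 mm by 85 mm) begins 54 mm behind the grasp point. The pads swing forward as they close: fully open they stand 13 mm farther back than shut.
Start: joints at [1.051, 0.313, 0.046, 1.304, 0, 1.431], TCP at [0.213, 0.534, 0.231] pointing down, gripper open.
Joint ranges: [-2.76, 2.76], [-0.86, 1.69], [-1.03, 1.26], [-2.2, 2.34], [-1.47, 1.5], [-3.14, 3.14]. Speed limits (rad/s): [2.57, 2.57, 3.14, 3.14, 3.14, 3.14].

### API

Orientations are given as a unit quaternion [w, x, y, z].
In Python, from workcell import telemetry, imaging, env gives the robot as it stands. The module is installed in compiled form; this text tells all that it offers.
- The arm moves only by the tool step_arm, never from a script. Its argument "moves" is a list of rows, each a list of 3 entries, a list of its own where there are three numbers: the shift along the tool's x, y, z in mm, then the turn, a rotation vector about the tool's x, y, z in rad, then the finger opening in mm, from 0 to 85.4. A call has 1 to 8 rows; each row is the pose to reach, as a shift and turn from the pose commanded when the call began, along the tool's axes at that moment; what a row does not reach only later rows make up. A row lasts 1/12 s, in which the tool goes at most 41.7 mm and 7.16 degrees, less where a joint would pass 70% of its speed; a pose out of reach is approached as far as the arm can. A call with a gripper value outside its range is refused whole. The fingers move at their own pace and stop on an object; "grip_force" is the grip in N (left out, the last holds). Time passes only in rows, so rows that repeat a pose let the fingers close. It gives the time, the measured TCP pose, the force, the opening and the grip force at its end, in the units of the state.
- telemetry.get_state(): the state, without advancing time (a new reading comes with each control period).
- imaging.read_camera(name): name is "side" or "top"; returns the picture (420x560x3 uint8, red, green, blue); there is no depth.
- imaging.camera_params(name): a dict with "camera_matrix" (3x3 intrinsics, pixels), "D" ([k1, k2, p1, p2, k3] as OpenCV has them; the pictures are not rectified), "pose" (4x4, takes a point from camera to world coordinates). Camera axes: x right, y up, looking along -z (the intrinsics and any distortion apply to the point x, -y, -z); pixel columns grow to the right and rows downward; lengths in m; the calibration is good to about 2 mm. A picture is of the moment at which its call begins. camera_params takes no time and is no camera call.
- env.hand_in(): hands the job in; it is judged then, once.
The state is a dict: "clock": time; "joint_pos": joint angles; "qvel": joint speeds; "tau": joint torques, N m; "tcp_pos": TCP position; "orientation": TCP orientation; "wrist_force": force on the tool from outside, world axes, zero at the start; "ft_torque": the same for the moment, N m; "finger_gap": finger opening in m; "grip_force": force on a finger pad.
Only numpy, scipy, OpenCV 4.12 (cv2) and the standard library are available. Lean on these libraries where they do the work, as an engineer would, in place of code of your own. Each camera call takes 0.05 s, during which the arm holds its last target. There are 200 camera calls.

### The job

Check the force gauge with its test weight: draw the weight out of its storage box by the bail (the loop on top), stand it upright on the open bench and let go so that the bail is free, then take it again low by its red block. Press the bail into the gauge's snap hook until the sprung gate has let it past and snapped shut, lower it gently until the gauge carries the whole weight, and leave it hanging there at rest. The gauge is delicate: it measures up to 10 N, so never load it or its hook or stand with more, do not topple the weight, and leave the other things on the bench where they are.

Things in the scene. Friction and masses are not known exactly. Their poses are not given: they have to be found in the camera images.
- weight: Test weight, 0.5 to 0.7 kg, 184 mm tall: red square block 40 x 40 x 56 mm, above it a 12 mm steel stem (collars 28 and 18 mm wide at its foot and head), on top a closed bail. Origin: centre of the block's underside; z up the stem, x through the bail's opening, y along its top bar; front and back alike. Mass centre 35 mm up. Starts upright in its box, underside 6 mm above the bench.
- bail_bar (a point): Middle of the bail's top bar (on the bar's centre line), 180 mm above the weight's origin; axes as the weight's. The bail is of 8 mm round bar: 50 mm wide along y, 8 mm thick along x, its opening 34 mm wide and 44 mm high, just below the top bar.
- weight_box: Storage box of the weight, grey plastic, open on top, 64 x 64 mm, 120 mm tall, walls 6 mm, floor 6 mm, well 52 x 52 mm; fixed to the bench. Origin: centre of its underside, z up. The weight's bail stands out of it by about 66 mm.
- force_stand: Force gauge on a column stand, fixed. Grey base plate 150 x 130 x 12 mm; steel column 25 mm thick at x = +55 mm, 500 mm tall; blue gauge case 46 x 66 x 116 mm centred on x = -35 mm, y = 0, its underside 347 mm above the bench; below it a rod with the snap hook. Origin: centre of the plate's underside, x from the hook towards the column, z up. The hook's mouth looks to -x.
- hook_seat (a point): Where the bail bar's centre lies when hung in the hook's bowl: x = -35 mm on the stand, 245 mm above the bench unloaded; axes as the stand's. Hook of 7 mm bar in the x-z plane: bowl down to z = -11 mm, tip at x = -17 mm with its top at z = +18, back at x = +17 (inner face +14). The bar enters along +x at z = +22 to +37 mm, past the tip, presses the gate, and is lowered behind it.
- gauge_hook (a joint): How far the gauge's spring has let the hook down, m: 0 unloaded, stop at 0.014; about 1 N per mm, so the weight alone draws it down 4.5 to 6.5 mm and 10 mm is overload.
- hook_gate (a joint): Gate of the snap hook, rad: 0 shut, up to 1.0 pressed inwards; a spring shuts it. Hinged at x = -11, z = +54 mm from the hook seat, it closes down onto the inside of the tip, 39 mm long. 1 to 2 N at the bar press it open; once the bar sinks below its end it snaps shut.
- tape_roll: Yellow roll of tape, 89 mm across, 18 mm high, a bystander. Origin: centre of its underside.
- driver_yellow: Yellow and black screwdriver, 160 mm long, a bystander. Origin: centre of its underside.
- hex_keys: Yellow folding hex key set, 30 x 88 x 21 mm, a bystander. Origin: centre of its underside.
- side_cutter: Side cutters with black grips, 118 mm long, a bystander. Origin: centre of its underside.
- power_brick: Black power brick, 44 x 99 x 30 mm, a bystander. Origin: centre of its underside.
There are look-alikes about, which are no part of the job. What is shaped like the weight but orange is not meant.

How it is judged:
By the outcome, as a careful person would: the job done as asked, in the order asked, and still so for the second after the job is handed in, with the robot touching nothing.
It also fails if it takes over 72 s, if anything falls off the work surface, if the arm or the gripper's body presses on something with over 40 N, if the wrist force passes 120 N, or if a joint passes its speed limit or range.

## Working session

There is one attempt and no reset: what is moved stays moved. The work goes in short steps, Python scripts to look and compute and a tool call to move; the robot and the scene stay as the last step left them, time stands still between calls to the robot, and variables do not carry over. Pictures are saved under pics/ and viewed, at most 10 in all, crops included, and the job is handed in when it is done.

Besides the shell and the picture viewer there is one more tool, called by a JSON object that holds its "method" and its "body". step_arm: Moves the arm, as the interface text tells. Its arguments: {"type":"object","properties":{"moves":{"type":"array"},"grip_force":{"type":"number"}},"required":["moves"]}

```bash
mkdir -p pics; cat > h.py <<'E'
import numpy as np, cv2
from workcell import telemetry, imaging, env
def snap(n,f):
    im=imaging.read_camera(n); cv2.imwrite('pics/'+f,cv2.cvtColor(im,cv2.COLOR_RGB2BGR)); return im
def ray(n,uv):
    p=imaging.camera_params(n);K=np.array(p['camera_matrix'],float);D=np.array(p['D'],float);T=np.array(p['pose'])
    q=cv2.undistortPoints(np.array(uv,float).reshape(-1,1,2),K,D).reshape(-1,2)
    d=np.c_[q[:,0],-q[:,1],-np.ones(len(q))]@T[:3,:3].T
    return T[:3,3],d/np.linalg.norm(d,axis=1)[:,None]
def atz(n,uv,z):
    o,d=ray(n,uv); return o+d*((z-o[2])/d[:,2])[:,None]
def tri(a,b):  # lists of pixels side, top
    o1,d1=ray('side',a);o2,d2=ray('top',b);R=[]
    for u,v in zip(d1,d2):
        A=np.c_[u,-v];t=np.linalg.lstsq(A,o2-o1,rcond=None)[0]
        p,q=o1+u*t[0],o2+v*t[1];R.append(np.r_[(p+q)/2,np.linalg.norm(p-q)])
    return np.array(R)
def proj(n,P):
    p=imaging.camera_params(n);K=np.array(p['camera_matrix'],float);D=np.array(p['D'],float);T=np.linalg.inv(np.array(p['pose']))
    c=np.atleast_2d(P)@T[:3,:3].T+T[:3,3]
    return cv2.projectPoints(c*[1,-1,-1],np.zeros(3),np.zeros(3),K,D)[0].reshape(-1,2)
E
python3 - <<'E'
from h import *
np.set_printoptions(precision=4,suppress=True)
for n in('side','top'):
    im=snap(n,n+'0.png'); p=imaging.camera_params(n); print(n,np.array(p['pose']),np.array(p['camera_matrix']),p['D'])
print(telemetry.get_state())
E
```

```text
side [[-0.9504  0.1651 -0.2636  0.1489]
 [-0.3106 -0.5449  0.7789  1.145 ]
 [-0.015   0.8221  0.5691  0.9776]
 [ 0.      0.      0.      1.    ]] [[389.2717   0.     273.4588]
 [  0.     389.2717 212.2914]
 [  0.       0.       1.    ]] [-0.1131  0.      0.      0.      0.    ]
top [[ 0.002   0.9842 -0.1773  0.2918]
 [-1.      0.0015 -0.0026  0.0934]
 [-0.0022  0.1773  0.9842  1.2861]
 [ 0.      0.      0.      1.    ]] [[398.9503   0.     280.0277]
 [  0.     398.9503 212.4755]
 [  0.       0.       1.    ]] [0.0042 0.     0.     0.     0.    ]
{'clock': 0.1, 'joint_pos': array([ 1.0514,  0.3139,  0.0451,  1.3036, -0.    ,  1.4312]), 'qvel': array([-0.0005, -0.0019,  0.0045, -0.0014,  0.0005, -0.    ]), 'tau': array([  0.0024, -48.1727,  29.9243,   0.0127,  -0.0001,   0.    ]), 'tcp_pos': array([0.213 , 0.5336, 0.2305]), 'orientation': array([-0.0003,  0.1888,  0.982 , -0.0008]), 'wrist_force': array([-0.1715,  0.4677,  0.112 ]), 'ft_torque': array([-0.0211, -0.0504,  0.0282]), 'grip_force': 0.0, 'finger_gap': 0.08524655463584985}
```

View pics/side0.png

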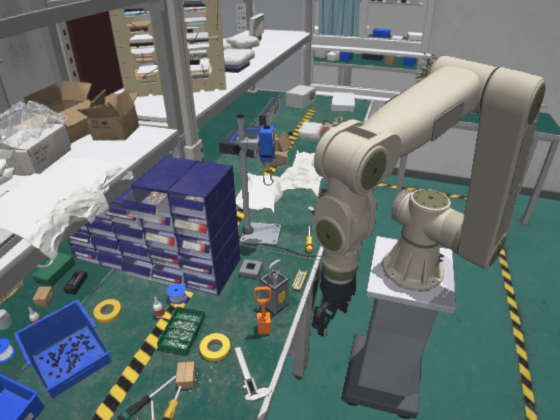

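View pics/top0.png

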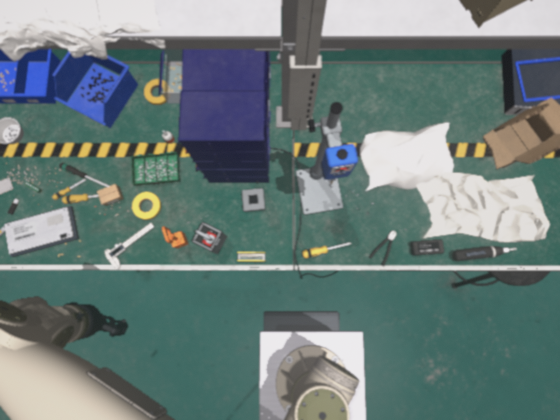

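The side view shows the stand (base about 262,235, gauge about 267,140), the box at about (275,290) and the orange look-alike at about (263,310). In the top view the box is at about (208,237), the look-alike at about (173,237) and the stand plate at about (318,190). I'll enlarge both areas in one composite.

```bash
python3 - <<'E'
import cv2,numpy as np
s=cv2.imread('pics/side0.png');t=cv2.imread('pics/top0.png')
f=lambda a,k:cv2.resize(a,None,fx=k,fy=k,interpolation=cv2.INTER_CUBIC)
A=f(s[255:335,245:315],5)   #350x400
B=f(t[215:260,155:235],5) #400x225
C=f(s[110:250,230:300],4) #280x560
D=f(t[130:220,285:365],4) #320x360
c=np.zeros((600,800,3),np.uint8)
c[:400,:350]=A; c[:225,400:800]=B
cv2.imwrite('pics/c1.png',c)
c=np.zeros((600,800,3),np.uint8);c[:560,:280]=C;c[:360,300:620]=D
cv2.imwrite('pics/c2.png',c)
E
```

```text
(no output)
```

View pics/c1.png

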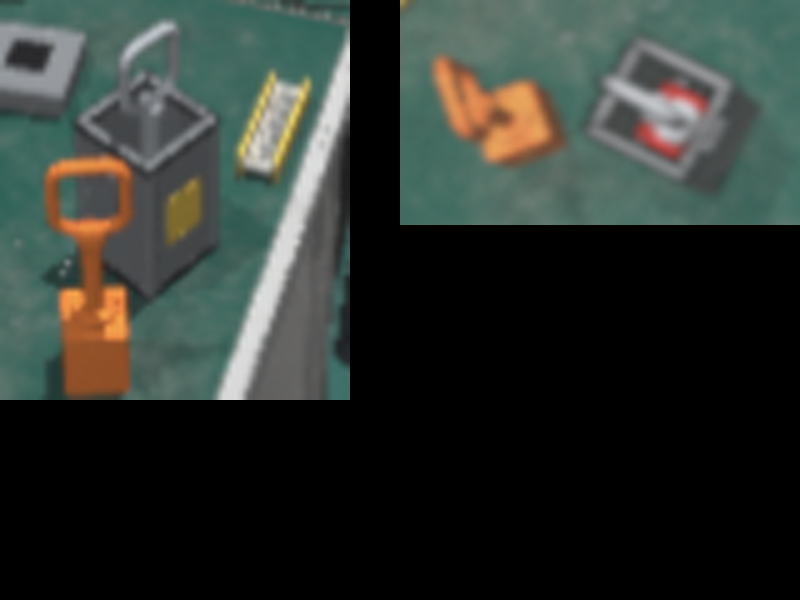

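View pics/c2.png

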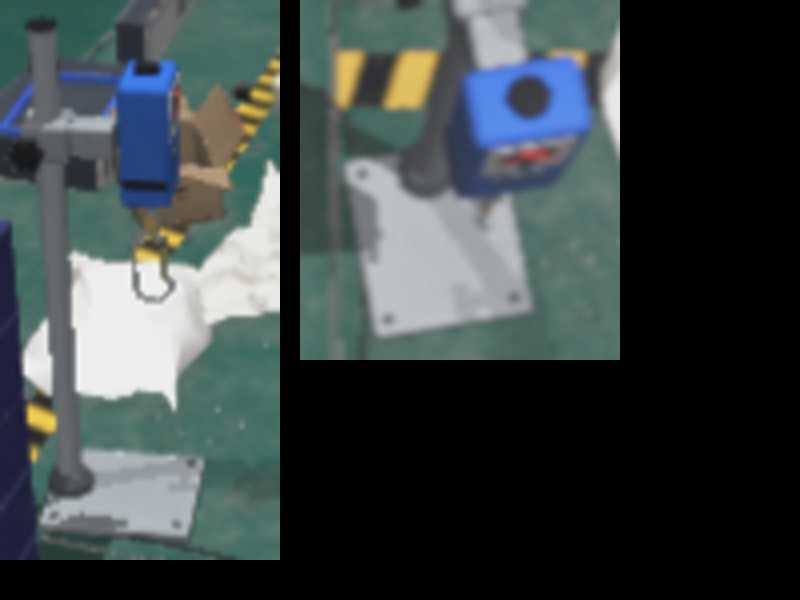

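```bash
cat >> h.py <<'E'
from scipy.optimize import least_squares
def fit(obs,x0,f='soft_l1'):
    # obs: (cam,(u,v),(x,y,z) local); fits x,y,yaw and common z offset
    L=np.array([o[2] for o in obs]);U=np.array([o[1] for o in obs])
    def W(p):
        c,s=np.cos(p[2]),np.sin(p[2]);return np.c_[p[0]+c*L[:,0]-s*L[:,1],p[1]+s*L[:,0]+c*L[:,1],L[:,2]+p[3]]
    def r(p):
        w=W(p);return np.array([proj(o[0],w[i])[0]-U[i] for i,o in enumerate(obs)]).ravel()
    s=least_squares(r,x0,loss=f);return s.x,r(s.x).reshape(-1,2)
E
python3 - <<'E'
from h import *
np.set_printoptions(precision=4,suppress=True)
S,T='side','top'
print(proj(T,[[.4,0,0],[.4,.3,.12],[.4,.3,.186]]))
rim=atz(T,[(203,222.6),(192.4,241.4),(221.6,230.6)],.12);print(rim)
print(atz(S,[(260.6,280),(274.6,270.6),(288.4,279.4),(275,289)],.12))
plate=[(S,(240,241),(.075,.065,.012)),(S,(276.5,244.5),(-.075,.065,.012)),(S,(281,224.5),(-.075,-.065,.012)),(S,(250.5,222.5),(.075,-.065,.012)),
(T,(296.75,170),(.075,.065,.012)),(T,(304.3,213.8),(-.075,.065,.012)),(T,(342.5,206.3),(-.075,-.065,.012)),
(S,(240,115.5),(.055,0,.5)),(S,(260.5,160),(-.012,.033,.347)),(S,(272,161.75),(-.058,.033,.347)),(S,(260,126.25),(-.012,.033,.463)),
(T,(326.25,148.75),(-.012,.033,.463)),(T,(355,144.5),(-.012,-.033,.463)),(T,(357.5,162.5),(-.058,-.033,.463)),(T,(328.75,167.5),(-.058,.033,.463))]
x,r=fit(plate,[.45,0,0,0]);print('stand',x);print(r.T)
c,s=np.cos(x[2]),np.sin(x[2]);print('seat',x[0]-.035*c,x[1]-.035*s)
P=[(x[0]-.035*c,x[1]-.035*s,.245-.011)];print(proj(S,P),'obs 268,184.5')
E
```

```text
[[309.9847 250.2665]
 [210.363  246.6403]
 [206.2037 244.4189]]
[[0.4711 0.3241 0.12  ]
 [0.4153 0.3532 0.12  ]
 [0.4473 0.2684 0.12  ]]
[[0.4696 0.334  0.12  ]
 [0.4411 0.2808 0.12  ]
 [0.3879 0.3059 0.12  ]
 [0.415  0.3573 0.12  ]]
stand [ 0.6001 -0.0322  0.1537 -0.    ]
[[-0.0811  0.7569  1.0331 -3.5113 -0.5787 -0.8064  0.4779  1.0802 -0.4564
   0.9477 -1.1137 -1.2143  0.1191  1.5702 -0.0394]
 [-1.3406 -1.3856 -0.8904 -1.8617 -0.0338  0.3074  1.8363  0.5988  1.7173
   0.7633  4.6599 -1.4489 -1.6355  0.5934  0.1081]]
seat 0.5655606537810423 -0.037530895332754194
[[268.788  185.0625]] obs 268,184.5
```

```bash
cat > ov.py <<'E'
from h import *
def T3(p,L):
    c,s=np.cos(p[2]),np.sin(p[2]);L=np.array(L,float);return np.c_[p[0]+c*L[:,0]-s*L[:,1],p[1]+s*L[:,0]+c*L[:,1],L[:,2]]
def sq(h,z):return [(h,h,z),(h,-h,z),(-h,-h,z),(-h,h,z),(h,h,z)]
def bail(z0):
    a=.021;return [(0,a,z0+.136),(0,a,z0+.18),(0,-a,z0+.18),(0,-a,z0+.136),(0,a,z0+.136)]
def over(im,cam,roi,k,polys,box):
    x0,y0,x1,y1=roi;o=cv2.resize(im[y0:y1,x0:x1],None,fx=k,fy=k,interpolation=cv2.INTER_CUBIC)
    for P,col in polys:
        q=((proj(cam,P)+.5-[x0,y0])*k).round().astype(int);cv2.polylines(o,[q.reshape(-1,1,2)],False,col,1,cv2.LINE_AA)
    box[:o.shape[0],:o.shape[1]]=o
E
python3 - <<'E'
from ov import *
np.set_printoptions(precision=4,suppress=True)
S,T='side','top';e=-.4;h=.032
q=lambda c,u,v,*L:(c,(u+e,v+e),L)
obs=[q(S,260.6,280,h,h,.12),q(S,274.6,270.6,h,-h,.12),q(S,288.4,279.4,-h,-h,.12),q(S,275,289,-h,h,.12),q(S,275,314.6,-h,h,0),q(S,288.4,304,-h,-h,0),
q(T,203,222.6,h,h,.12),q(T,192.4,241.4,-h,h,.12),q(T,221.6,230.6,h,-h,.12)]
# side ordering vs top: yaw free
x,r=fit(obs,[.43,.315,-.45,0]);print(x);print(r.T)
# bail fit: two bar corners in side
b=[(S,(270.2,265.4),(0,.021,.186)),(S,(279.5,261.5),(0,-.021,.186)),(T,(196.5,231.5),(0,.021,.186))]
for y0 in(-.45,1.1,-1.1,.4):
    y,r=fit(b,[x[0],x[1],y0,0]);print('bail',y,abs(r).max())
im={n:cv2.imread(f'pics/{n}0.png') for n in(S,T)}
c=np.zeros((600,800,3),np.uint8)
px=[x[0],x[1],x[2]]
pol=[(T3(px,sq(.032,.12)),(0,255,0)),(T3(px,sq(.026,.12)),(0,255,0)),(T3(px,sq(.032,0)),(0,255,0))]
for yw,col in((px[2],(255,0,255)),(px[2]+np.pi/2,(255,255,0))):
    pol.append((T3([px[0],px[1],yw],bail(.006)),col))
over(im[S],S,(250,255,300,325),8,pol,c[:,:400]);over(im[T],T,(180,210,230,260),8,pol,c[:,400:])
cv2.imwrite('pics/o1.png',c)
E
```

```text
[ 0.4326  0.3121 -0.4415 -0.0044]
[[-0.5242 -0.4775  0.5806 -0.0261  0.469   0.2751 -0.3472  0.248   0.2739]
 [-0.3862 -1.3231 -0.673   0.6778  1.1864  0.7517 -0.7287 -0.1231  0.4373]]
bail [ 0.4286  0.3112 -0.48   -0.0065] 1.6205568467718763
bail [ 0.4286  0.3112 -0.4801 -0.0065] 1.6205539541390976
bail [ 0.4286  0.3112 -0.4801 -0.0065] 1.6205438603685138
bail [ 0.4286  0.3112 -0.48   -0.0065] 1.620555522756547
```

View pics/o1.png

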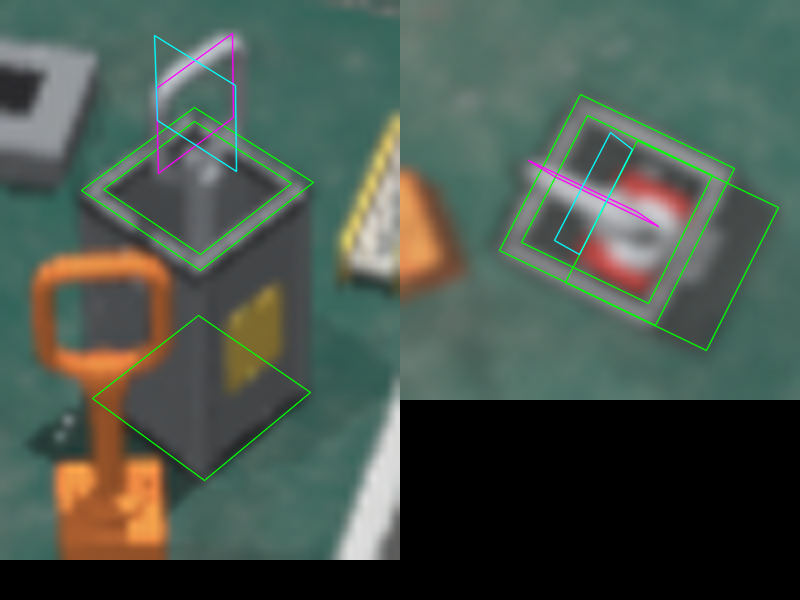

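The green box model fits both views. The magenta bail (bar along the box's y) matches, with the bail at about (0.429, 0.311) and yaw -0.48. The seat is at about (0.566, -0.038, 0.245) and the stand's yaw is 0.154. I'm moving over the weight now.

```bash
cat >> h.py <<'E'
from scipy.spatial.transform import Rotation as Ro
import json
def pose():
    s=telemetry.get_state();q=s['orientation'];R=Ro.from_quat([q[1],q[2],q[3],q[0]])
    with open('log.txt','a') as f:f.write(json.dumps([list(map(float,s['joint_pos'])),list(map(float,s['tcp_pos'])),R.as_rotvec().tolist()])+'\n')
    return s,np.array(s['tcp_pos']),R
def tool(yaw,pitch,roll_y=None):
    """tool z at azimuth yaw, pitch below horizontal; tool y horizontal (sign by roll_y=+1/-1)"""
    z=np.array([np.cos(yaw)*np.cos(pitch),np.sin(yaw)*np.cos(pitch),-np.sin(pitch)])
    y=np.array([-np.sin(yaw),np.cos(yaw),0])*(roll_y or 1)
    return Ro.from_matrix(np.c_[np.cross(y,z),y,z])
def goto(p,Rt):
    s,c,R=pose();d=R.inv().apply(np.array(p)-c)*1000;w=(R.inv()*Rt).as_rotvec()
    print('clk %.2f tcp'%s['clock'],c.round(4),'q',s['joint_pos'].round(3),'F',s['wrist_force'].round(1),'gap %.4f gf %.0f'%(s['finger_gap'],s['grip_force']))
    print('SHIFT mm',d.round(1),'norm %.0f'%np.linalg.norm(d),'TURN',w.round(3),'norm %.3f'%np.linalg.norm(w))
E
python3 - <<'E'
from h import *
# tool y at azimuth pi-.48 -> 'yaw' = that - pi/2
goto([.4286,.3112,.231],tool(np.pi-.48-np.pi/2,np.pi/2))
E
```

```text
clk 0.10 tcp [0.213  0.5336 0.2305] q [ 1.051  0.314  0.045  1.304 -0.     1.431] F [-0.2  0.5  0.1] gap 0.0852 gf 0
SHIFT mm [-282.7 -126.6   -0.4] norm 310 TURN [-1.000e-03 -1.000e-03 -1.471e+00] norm 1.471
```

{"method": "step_arm", "body": {"moves": [[[-35,-16,0],[0,0,-0.12],60],[[-70,-32,0],[0,0,-0.24],60],[[-106,-48,0],[0,0,-0.36],60],[[-141,-63,0],[0,0,-0.48],60],[[-176,-79,0],[0,0,-0.6],60],[[-212,-95,0],[0,0,-0.72],60],[[-247,-111,0],[0,0,-0.84],60],[[-283,-127,0],[0,0,-0.96],60]]}}

```text
clock: 0.77
tcp_pos: [0.4226, 0.3171, 0.231]
orientation: [-0.0, -0.265, 0.964, -0.0]
wrist_force: [0.4, 0.4, -0.1]
finger_gap: 0.0599
grip_force: 0.0
```

{"method": "step_arm", "body": {"moves": [[[0,0,0],[0,0,-0.12],60],[[0,0,0],[0,0,-0.24],60],[[0,0,0],[0,0,-0.36],60],[[0,0,0],[0,0,-0.48],60],[[0,0,0],[0,0,-0.51],60],[[0,0,0],[0,0,-0.51],60]]}}

```text
clock: 1.27
tcp_pos: [0.4217, 0.3184, 0.2308]
orientation: [-0.0, -0.497, 0.868, 0.0]
wrist_force: [-0.2, -1.0, 0.0]
finger_gap: 0.06
grip_force: 0.0
```

```bash
python3 - <<'E'
from ov import *
goto([.4286,.3112,.165],tool(np.pi-.48-np.pi/2,np.pi/2))
S,T='side','top';im={n:snap(n,n+'1.png') for n in(S,T)}
im={n:v[:,:,::-1].copy() for n,v in im.items()}
c=np.zeros((600,800,3),np.uint8)
pol=[(T3([.4286,.3112,-.48],bail(.006)),(255,0,255))]
over(im[S],S,(240,220,300,295),8,pol,c[:,:400]) if 0 else over(im[S],S,(250,220,300,295),8,pol,c[:,:400])
over(im[T],T,(180,210,230,260),8,pol,c[:,400:])
cv2.imwrite('pics/o2.png',c)
E
```

```text
clk 1.27 tcp [0.4217 0.3184 0.2308] q [ 0.495  0.224 -0.075  1.273  0.    -0.546] F [-0.2 -1.   0. ] gap 0.0600 gf 0
SHIFT mm [ 2.7 -9.6 65.8] norm 67 TURN [ 0.001 -0.001 -0.051] norm 0.051
```

View pics/o2.png

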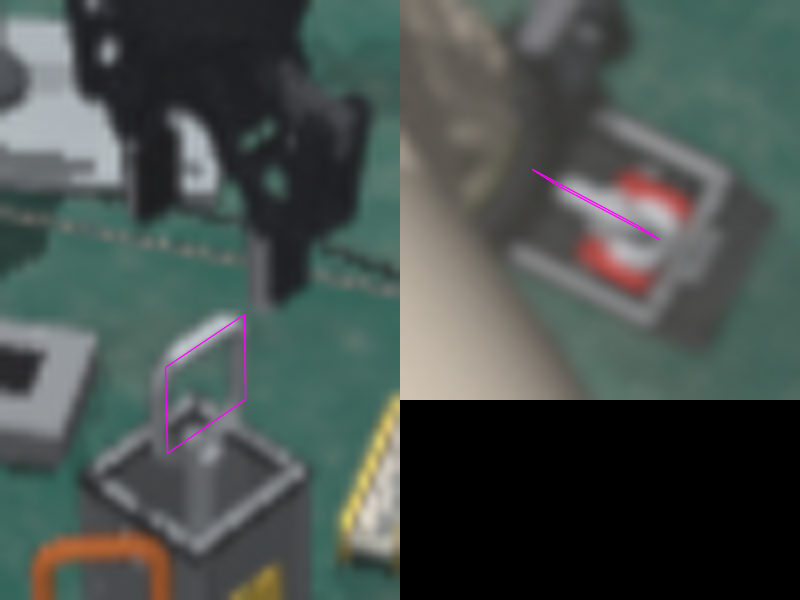

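The gripper is above the bail. The outline lies within about 1 px of the bail, so I'll descend and grip.

{"method": "step_arm", "body": {"moves": [[[3,-10,0],[0,0,-0.05],60],[[3,-10,22],[0,0,-0.05],60],[[3,-10,44],[0,0,-0.05],60],[[3,-10,65],[0,0,-0.05],60],[[3,-10,65],[0,0,-0.05],40],[[3,-10,65],[0,0,-0.05],20],[[3,-10,65],[0,0,-0.05],0],[[3,-10,65],[0,0,-0.05],0]], "grip_force": 60}}

```text
clock: 2.03
tcp_pos: [0.4299, 0.3116, 0.1679]
orientation: [0.001, -0.518, 0.855, -0.0]
wrist_force: [0.7, 0.1, 1.3]
finger_gap: 0.0118
grip_force: 0.0
```

{"method": "step_arm", "body": {"moves": [[[0,0,0],[0,0,0],0],[[0,0,0],[0,0,0],0],[[0,0,0],[0,0,0],0],[[0,0,0],[0,0,0],0]]}}

```text
clock: 2.37
tcp_pos: [0.4301, 0.3116, 0.168]
orientation: [0.002, -0.518, 0.855, -0.0]
wrist_force: [0.2, -0.2, 6.7]
finger_gap: 0.0062
grip_force: 58.9
```

```bash
python3 - <<'E'
from h import *
goto([.43,.311,.335],tool(np.pi-.48-np.pi/2,np.pi/2))
E
```

```text
clk 2.37 tcp [0.4301 0.3116 0.168 ] q [ 0.476  0.254 -0.192  1.122  0.    -0.614] F [ 0.2 -0.2  6.7] gap 0.0062 gf 59
SHIFT mm [ 1.00e-01 -5.00e-01 -1.67e+02] norm 167 TURN [-0.002  0.003 -0.001] norm 0.004
```

{"method": "step_arm", "body": {"moves": [[[0,0,-3],[0,0,0],0],[[0,0,-6],[0,0,0],0],[[0,0,-10],[0,0,0],0],[[0,0,-14],[0,0,0],0],[[0,0,-18],[0,0,0],0],[[0,0,-20],[0,0,0],0],[[0,0,-20],[0,0,0],0],[[0,0,-20],[0,0,0],0]], "grip_force": 100}}

```text
clock: 3.03
tcp_pos: [0.4291, 0.3111, 0.1864]
orientation: [0.0, -0.518, 0.855, 0.0]
wrist_force: [0.2, 0.2, -6.8]
finger_gap: 0.0047
grip_force: 97.6
```

```bash
python3 - <<'E'
from ov import *
s,c,R=pose();print(c,s['wrist_force'],s['ft_torque'],s['finger_gap'])
S='side';im=snap(S,'s2.png')[:,:,::-1].copy();z=np.zeros((600,800,3),np.uint8)
over(im,S,(240,220,315,295),8,[(T3([.43,.3115,-.48],bail(c[2]+.019-.18)),(255,0,255))],z)
cv2.imwrite('pics/o3.png',z)
E
```

```text
[0.42908316 0.31108359 0.1863637 ] [ 0.17724755  0.24597814 -6.82660655] [0.00850522 0.01495388 0.04449263] 0.0046869878216280305
```

View pics/o3.png

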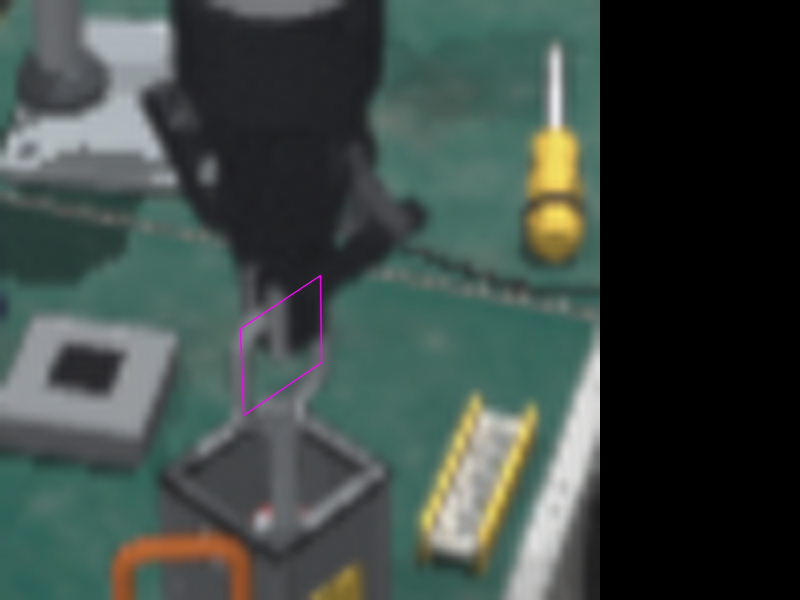

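The weight is held by the bail at -6.8 N. Now I'll lift it out.

{"method": "step_arm", "body": {"moves": [[[0,0,-15],[0,0,0],0],[[0,0,-32],[0,0,0],0],[[0,0,-50],[0,0,0],0],[[0,0,-68],[0,0,0],0],[[0,0,-86],[0,0,0],0],[[0,0,-104],[0,0,0],0],[[0,0,-122],[0,0,0],0],[[0,0,-132],[0,0,0],0]]}}

```text
clock: 3.75
tcp_pos: [0.4294, 0.3112, 0.3203]
orientation: [0.001, -0.518, 0.855, -0.0]
wrist_force: [0.3, 0.1, -6.4]
finger_gap: 0.0048
grip_force: 98.4
```

```bash
cat > kin.py <<'E'
from h import *
def load():
    return [json.loads(l) for l in open('log.txt')]
if __name__=='__main__':
    goto([.43,.05,.32],tool(np.pi/2,np.pi/2))
    L=load()
    for j,p,w in L: print(np.round(j,3),'r %.4f az %.4f z %.4f'%(np.hypot(p[0],p[1]),np.arctan2(p[1],p[0]),p[2]), 'pitch',round(j[1]-j[2]+j[3],3))
E
python3 kin.py
```

```text
clk 3.75 tcp [0.4294 0.3112 0.3203] q [ 0.476  0.215  0.131  1.485 -0.    -0.614] F [ 0.3  0.1 -6.4] gap 0.0048 gf 98
SHIFT mm [ 231.3 -121.4    0. ] norm 261 TURN [-0.002  0.001 -0.481] norm 0.481
[ 1.051  0.314  0.045  1.304 -0.     1.431] r 0.5745 az 1.1911 z 0.2305 pitch 1.572
[ 0.495  0.224 -0.075  1.273  0.    -0.546] r 0.5284 az 0.6467 z 0.2308 pitch 1.572
[ 0.476  0.254 -0.192  1.122  0.    -0.614] r 0.5311 az 0.6270 z 0.1680 pitch 1.567
[ 0.476  0.244 -0.159  1.168  0.    -0.614] r 0.5300 az 0.6273 z 0.1864 pitch 1.571
[ 0.476  0.215  0.131  1.485 -0.    -0.614] r 0.5303 az 0.6272 z 0.3203 pitch 1.569
```

```bash
python3 - <<'E'
from h import *
np.set_printoptions(precision=3,suppress=True)
for n,a in dict(cloth=[(362,165),(370,190),(413,183),(418,200),(432,235)],cutter=[(371,258),(388,265),(394,232)],brick=[(411,240),(411,255)],driver=[(303,250),(350,243)],plate=[(342.5,206.3)],edge=[(300,267)]).items(): print(n,atz('top',a,.01)[:,:2].tolist())
print(proj('top',[[.54,-.25,0],[.5,-.23,0]]))
# transit: first in toward the base, then sweep
goto([.35,.24,.32],tool(np.pi-.48-np.pi/2,np.pi/2))
E
```

```text
cloth [[0.6822198498568086, -0.17507239675730785], [0.5970803341587789, -0.19837786797637436], [0.6209028162996455, -0.3405878225532478], [0.5637724298065427, -0.35362940213226196], [0.44892304714277187, -0.3917107691672393]]
cutter [[0.3749418339334201, -0.19310753248734103], [0.3529479389288283, -0.24612079408374904], [0.4584109056518063, -0.27027572669038114]]
brick [[0.4326708703253446, -0.3234500505571747], [0.3847197809048701, -0.3207457688399442]]
driver [[0.3999689175457597, 0.02303059950657113], [0.42265936903548873, -0.12772582302086402]]
plate [[0.5424501049658306, -0.10680202187205903]]
edge [[0.3460861765933916, 0.032990401272023906]]
[[385.746 207.684]
 [380.16  219.716]]
clk 3.75 tcp [0.429 0.311 0.32 ] q [ 0.476  0.215  0.131  1.485 -0.    -0.614] F [ 0.3  0.1 -6.4] gap 0.0048 gf 98
SHIFT mm [99.8 37.4  0.1] norm 107 TURN [-0.001  0.002 -0.001] norm 0.002
```

{"method": "step_arm", "body": {"moves": [[[20,8,0],[0,0,0],0],[[45,18,0],[0,0,0],0],[[72,28,0],[0,0,0],0],[[100,37,0],[0,0,0],0],[[126,22,0],[0,0,0],0],[[152,7,0],[0,0,0],0],[[178,-8,0],[0,0,0],0],[[204,-23,0],[0,0,0],0]]}}

```text
clock: 4.42
tcp_pos: [0.3547, 0.1183, 0.3185]
orientation: [0.001, -0.519, 0.855, -0.001]
wrist_force: [1.6, -1.1, -7.1]
finger_gap: 0.0047
grip_force: 98.2
```

{"method": "step_arm", "body": {"moves": [[[26,-15,0],[0,0,0],0],[[54,-31,0],[0,0,0],0],[[84,-48,0],[0,0,0],0],[[114,-66,0],[0,0,0],0],[[144,-84,0],[0,0,0],0],[[174,-102,0],[0,0,0],0],[[204,-119,0],[0,0,0],0],[[230,-133,0],[0,0,0],0]]}}

```text
clock: 5.08
tcp_pos: [0.3662, -0.1483, 0.3183]
orientation: [-0.0, -0.518, 0.855, -0.001]
wrist_force: [-0.6, -0.2, -6.1]
finger_gap: 0.0049
grip_force: 98.2
```

```bash
python3 - <<'E'
from h import *
goto([.53,-.215,.30],tool(np.pi-.48-np.pi/2,np.pi/2))
E
```

```text
clk 5.08 tcp [ 0.3662 -0.1483  0.3183] q [-0.588 -0.051 -0.167  1.454 -0.    -1.677] F [-0.6 -0.2 -6.1] gap 0.0049 gf 98
SHIFT mm [ -16.8 -176.    18.5] norm 178 TURN [-0.001 -0.001 -0.002] norm 0.002
```

{"method": "step_arm", "body": {"moves": [[[-2,-18,0],[0,0,0],0],[[-5,-45,0],[0,0,0],0],[[-8,-76,5],[0,0,0],0],[[-11,-107,20],[0,0,0],0],[[-14,-138,40],[0,0,0],0],[[-16,-162,65],[0,0,0],0],[[-17,-176,90],[0,0,0],0],[[-17,-176,110],[0,0,0],0]]}}

```text
clock: 5.75
tcp_pos: [0.533, -0.2136, 0.2053]
orientation: [0.0, -0.518, 0.855, -0.0]
wrist_force: [0.7, -0.4, -6.7]
finger_gap: 0.005
grip_force: 98.2
```

{"method": "step_arm", "body": {"moves": [[[0,0,8],[0,0,0],0],[[0,0,16],[0,0,0],0],[[0,0,24],[0,0,0],0],[[0,0,30],[0,0,0],0],[[0,0,35],[0,0,0],0],[[0,0,38],[0,0,0],0],[[0,0,40],[0,0,0],0],[[0,0,40],[0,0,0],0]]}}

```text
clock: 6.42
tcp_pos: [0.5304, -0.2122, 0.1685]
orientation: [0.0, -0.518, 0.855, -0.0]
wrist_force: [-0.0, 0.2, -6.5]
finger_gap: 0.0048
grip_force: 98.2
```

Next I'll lower it in small steps until it touches.

{"method": "step_arm", "body": {"moves": [[[0,0,1],[0,0,0],0],[[0,0,2],[0,0,0],0],[[0,0,3],[0,0,0],0],[[0,0,4],[0,0,0],0],[[0,0,4],[0,0,0],0]]}}

```text
clock: 6.83
tcp_pos: [0.5304, -0.2122, 0.1641]
orientation: [-0.0, -0.518, 0.855, 0.0]
wrist_force: [-0.3, -0.3, -6.0]
finger_gap: 0.0045
grip_force: 98.2
```

{"method": "step_arm", "body": {"moves": [[[0,0,1],[0,0,0],0],[[0,0,2],[0,0,0],0],[[0,0,2],[0,0,0],0]]}}

```text
clock: 7.08
tcp_pos: [0.5305, -0.2123, 0.1624]
orientation: [0.0, -0.518, 0.855, -0.0]
wrist_force: [-0.5, -0.4, -5.9]
finger_gap: 0.0044
grip_force: 98.5
```

{"method": "step_arm", "body": {"moves": [[[0,0,0.7],[0,0,0],0],[[0,0,1.4],[0,0,0],0],[[0,0,2],[0,0,0],0],[[0,0,2],[0,0,0],0]]}}

```text
clock: 7.42
tcp_pos: [0.5314, -0.213, 0.1623]
orientation: [0.001, -0.518, 0.855, -0.002]
wrist_force: [-2.0, 0.0, 5.1]
finger_gap: 0.0047
grip_force: 99.8
```

{"method": "step_arm", "body": {"moves": [[[0,0,0.7],[0,0,0],0],[[0,0,1.4],[0,0,0],0],[[0,0,2],[0,0,0],0],[[0,0,2],[0,0,0],0]]}}

```text
clock: 7.75
tcp_pos: [0.5325, -0.2137, 0.1623]
orientation: [0.002, -0.518, 0.855, -0.003]
wrist_force: [-2.0, -1.2, 14.1]
finger_gap: 0.0051
grip_force: 100.8
```

It's standing on the bench at TCP z 0.162. I'll relieve the pressure, then open.

{"method": "step_arm", "body": {"moves": [[[0,0,-1],[0,0,0],0],[[0,0,-2],[0,0,0],0],[[0,0,-2.5],[0,0,0],4],[[0,0,-2.5],[0,0,0],8],[[0,0,-2.5],[0,0,0],14],[[0,0,-2.5],[0,0,0],25],[[0,0,-2.5],[0,0,0],40],[[0,0,-2.5],[0,0,0],40]], "grip_force": 20}}

```text
clock: 8.42
tcp_pos: [0.5303, -0.212, 0.1602]
orientation: [-0.0, -0.518, 0.855, 0.0]
wrist_force: [-0.3, -0.6, -0.3]
finger_gap: 0.0402
grip_force: 0.0
```

```bash
python3 - <<'E'
from ov import *
S='side';im=snap(S,'s3.png')[:,:,::-1].copy();z=np.zeros((600,800,3),np.uint8)
p=[.531,-.2125,-.48]
over(im,S,(245,150,325,225),8,[(T3(p,bail(0)),(255,0,255)),(T3(p,sq(.02,0)),(0,255,0)),(T3(p,sq(.02,.056)),(0,255,0))],z)
cv2.imwrite('pics/o4.png',z)
goto([.531,-.2125,.26],tool(np.pi-.48-np.pi/2,np.pi/2))
E
```

```text
clk 8.47 tcp [ 0.5303 -0.2121  0.1603] q [-0.521  0.336 -0.098  1.138  0.    -1.611] F [-0.7  0.3 -1.1] gap 0.0398 gf 0
SHIFT mm [  0.1  -0.7 -99.7] norm 100 TURN [ 0.001  0.    -0.001] norm 0.001
```

View pics/o4.png

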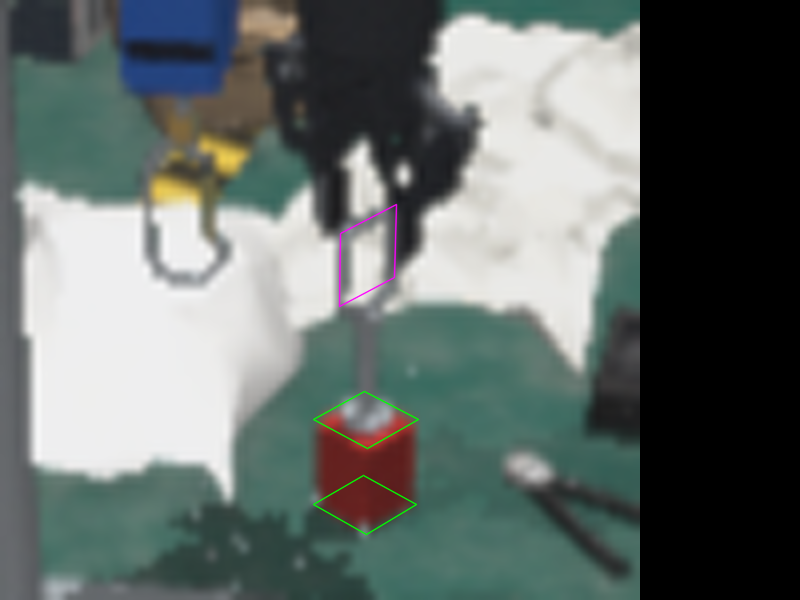

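The picture shows the weight upright. Its block top is at about (366,420) and its bail at about (368,255) in the crop, both matching the outline at (0.531, -0.2125). The hook's bowl (crop 187,280) is where I predicted. Now I'll go up and back.

{"method": "step_arm", "body": {"moves": [[[0,0,-15],[0,0,0],40],[[0,0,-40],[0,0,0],40],[[0,0,-75],[0,0,0],40],[[0,20,-90],[0,0,0.12],60],[[0,50,-90],[0,0,0.24],60],[[0,85,-90],[0,0,0.36],60],[[0,115,-90],[0,0,0.48],60],[[0,125,-90],[0,0,0.6],60]]}}

```text
clock: 9.13
tcp_pos: [0.4161, -0.1522, 0.2508]
orientation: [-0.001, -0.24, 0.971, 0.001]
wrist_force: [-1.0, 0.0, -0.5]
finger_gap: 0.0602
grip_force: 0.0
```

{"method": "step_arm", "body": {"moves": [[[0,0,0],[0,0,0.12],60],[[0,0,0],[0,0,0.24],60],[[0,0,0],[0,0,0.36],60],[[0,0,0],[0,0,0.48],60],[[0,0,0],[0,0,0.6],60],[[0,0,0],[0,0,0.72],60],[[0,0,0],[0,0,0.84],60],[[0,0,0],[0,0,0.97],60]]}}

```text
clock: 9.8
tcp_pos: [0.4196, -0.1544, 0.2507]
orientation: [-0.0, 0.238, 0.971, 0.0]
wrist_force: [-0.2, -0.4, -0.2]
finger_gap: 0.06
grip_force: 0.0
```

```bash
python3 - <<'E'
from h import *
goto([.42,-.155,.25],tool(-.48,1.2))
E
```

```text
clk 9.80 tcp [ 0.4196 -0.1544  0.2507] q [-0.533  0.06  -0.219  1.292  0.    -0.051] F [-0.2 -0.4 -0.2] gap 0.0600 gf 0
SHIFT mm [-0.7 -0.4  0.7] norm 1 TURN [-0.    -0.371 -0.001] norm 0.371
```

{"method": "step_arm", "body": {"moves": [[[0,0,0],[0,-0.1,0],60],[[0,0,0],[0,-0.2,0],60],[[0,0,0],[0,-0.3,0],60],[[0,0,0],[0,-0.37,0],60],[[0,0,0],[0,-0.37,0],60]]}}

```text
clock: 10.22
tcp_pos: [0.4166, -0.1523, 0.249]
orientation: [0.179, 0.231, 0.955, -0.043]
wrist_force: [-0.5, 0.2, -0.8]
finger_gap: 0.0598
grip_force: 0.0
```

```bash
cat > kin2.py <<'E'
from h import *
def rows(L):
    A=[];b=[]
    for j,p,w in L:
        _,j2,j3,j4,j5,_=j
        if abs(j5)>.12: continue
        d=j2-j3;P=d+j4;r=np.sqrt(p[0]**2+p[1]**2-.08**2)
        # params r0,z0,L1,L2,a2,Lt,e
        A.append([1,0,np.sin(j2),np.cos(d),np.sin(d),np.cos(P),np.sin(P)]);b.append(r)
        A.append([0,1,np.cos(j2),-np.sin(d),np.cos(d),-np.sin(P),np.cos(P)]);b.append(p[2])
    return np.array(A),np.array(b)
def fitk():
    L=[json.loads(l) for l in open('log.txt')];A,b=rows(L)
    x0=np.array([0,.15,.6,.4,0,.35,0]);lam=np.array([3,3,3,3,30,3,3])*1e-4
    AA=np.r_[A,np.diag(lam)];x=np.linalg.lstsq(AA,np.r_[b,lam*x0],rcond=None)[0]
    return x,A@x-b
if __name__=='__main__':
    s,c,R=pose();print(c,s['joint_pos'].round(3))
    x,r=fitk();print(x.round(4),abs(r).max())
    def ik(T,P,az):
        rr=np.sqrt(T[0]**2+T[1]**2-.08**2)
        f=lambda q:[x@[1,0,np.sin(q[0]),np.cos(q[0]-q[1]),np.sin(q[0]-q[1]),np.cos(P),np.sin(P)]-rr,x@[0,1,np.cos(q[0]),-np.sin(q[0]-q[1]),np.cos(q[0]-q[1]),-np.sin(P),np.cos(P)]-T[2]]
        s=least_squares(f,[0,-.3],bounds=([-1.5,-1.6],[1.69,1.26]));return s.x.round(2),round(P-s.x[0]+s.x[1],2),abs(s.fun).max().round(4)
    for P in(.5,.6,.7):
        u=np.array([np.cos(-.48)*np.cos(P),np.sin(-.48)*np.cos(P),-np.sin(P)])
        g=np.array([.531,-.2125,.035]);v=np.array([np.cos(.154)*np.cos(P),np.sin(.154)*np.cos(P),-np.sin(P)])
        h=np.array([.5656,-.0375,.275-.18+.035])
        print(P,'pre',ik(g-.1*u,P,0),'grasp',ik(g+.019*u,P,0),'hang',ik(h+.019*v,P,0),'hangback',ik(h+.019*v-[.07,0,0],P,0))
E
python3 kin2.py
```

```text
[ 0.41657746 -0.15229415  0.24899475] [-0.551 -0.255 -0.572  0.884  0.028 -0.071]
[ 5.000e-04  2.374e-01  5.186e-01  4.095e-01  5.560e-02  4.450e-01
 -5.000e-04] 2.1756649005888473e-05
0.5 pre (array([ 0.59, -1.6 ]), np.float64(-1.69), np.float64(0.0087)) grasp (array([ 0.73, -1.36]), np.float64(-1.59), np.float64(0.0)) hang (array([ 0.23, -1.31]), np.float64(-1.04), np.float64(0.0)) hangback (array([ 0.18, -1.47]), np.float64(-1.15), np.float64(0.0))
0.6 pre (array([ 0.11, -1.45]), np.float64(-0.97), np.float64(0.0)) grasp (array([ 0.52, -1.29]), np.float64(-1.21), np.float64(0.0)) hang (array([ 0.1 , -1.22]), np.float64(-0.72), np.float64(0.0)) hangback (array([-0.02, -1.36]), np.float64(-0.73), np.float64(0.0))
0.7 pre (array([-0.08, -1.31]), np.float64(-0.53), np.float64(0.0)) grasp (array([ 0.37, -1.21]), np.float64(-0.88), np.float64(0.0)) hang (array([ 0.03, -1.12]), np.float64(-0.45), np.float64(0.0)) hangback (array([-0.11, -1.25]), np.float64(-0.44), np.float64(0.0))
```

```bash
cat > kin3.py <<'E'
from kin2 import *
X,_=fitk();r0,z0,L1,L2,a2,Lt,e=X
LO=np.array([-2.76,-.86,-1.03,-2.2,-1.47,-3.14]);HI=np.array([2.76,1.69,1.26,2.34,1.5,3.14])
def fk(q,D,sg):
    j1,j2,j3,j4,j5,_=q;d=j2-j3;P=d+j4
    f=np.array([np.cos(P),0,-np.sin(P)]);t=np.cos(j5)*f+np.array([0,sg*np.sin(j5),0])
    p=np.array([r0+L1*np.sin(j2)+L2*np.cos(d)+a2*np.sin(d),.08,z0+L1*np.cos(j2)-L2*np.sin(d)+a2*np.cos(d)])+(Lt-D)*f
    Rz=Ro.from_euler('z',j1);return Rz.apply(p+D*t),Rz.apply(t),Rz.apply(p)
def ik(T,t,D,sg,q0=(0,.1,-.4,.9,0)):
    def f(q):
        p,tt,_=fk(np.r_[q,0],D,sg);return np.r_[(p-T)*5,tt-t]
    best=None
    for j5 in(0,.7,-.7):
        s=least_squares(f,[np.arctan2(T[1],T[0])-sg*j5*.5,.3,-.4,1.2,j5],bounds=(LO[:5],HI[:5]))
        if best is None or s.cost<best.cost:best=s
    return best.x,best.cost
if __name__=='__main__':
    np.set_printoptions(precision=3,suppress=True)
    L=[json.loads(l) for l in open('log.txt')]
    for j,p,w in L[-3:]:
        lat=-p[0]*np.sin(j[0])+p[1]*np.cos(j[0]);t=Ro.from_rotvec(w).apply([0,0,1]);print('lat',round(lat,5),'j5',round(j[4],4),'t.lat',(-t[0]*np.sin(j[0])+t[1]*np.cos(j[0])).round(4))
E
python3 kin3.py
```

```text
lat 0.08007 j5 0.0002 t.lat 0.0002
lat 0.08006 j5 0.0002 t.lat 0.0002
lat 0.08837 j5 0.0279 t.lat 0.0279
```

```bash
python3 - <<'E'
from kin3 import *
np.set_printoptions(precision=3,suppress=True)
D,sg=.298,1
def dirv(a,th):return np.array([np.cos(a)*np.cos(th),np.sin(a)*np.cos(th),-np.sin(th)])
g=np.array([.531,-.2125,.035]);h=np.array([.5656,-.0375,.13]);m=np.array([np.cos(.154),np.sin(.154),0])
for th in(.4,.5,.6):
    for n,base,a in(('Q',g,-.48+np.pi/2),('H',h,.154+np.pi/2)):
        u=dirv(a,th)
        for k,T in(('pre',base-.1*u),('at',base+.019*u),('back',base+.019*u-.08*m)):
            q,c=ik(T,u,D,sg);print(th,n,k,q,'cost %.1e'%c,'wrist',fk(np.r_[q,0],D,sg)[2])
E
```

```text
0.4 Q pre [-1.102  0.983  0.202  1.733  0.846] cost 4.6e-27 wrist [ 0.362 -0.538  0.19 ]
0.4 Q at [-0.951  0.942 -0.001  1.449  0.963] cost 1.5e-27 wrist [ 0.412 -0.44   0.144]
0.4 Q back [-1.079  0.919 -0.102  1.477  0.864] cost 1.8e-30 wrist [ 0.333 -0.453  0.144]
0.4 H pre [-0.68   1.108  0.701  2.216  0.668] cost 2.5e-28 wrist [ 0.622 -0.4    0.285]
0.4 H at [-0.568  0.985  0.327  1.915  0.763] cost 3.3e-27 wrist [ 0.605 -0.291  0.239]
0.4 H back [-0.656  0.886  0.092  1.82   0.688] cost 8.7e-31 wrist [ 0.526 -0.304  0.239]
0.5 Q pre [-1.08   0.886  0.139  1.626  0.81 ] cost 1.2e-26 wrist [ 0.37  -0.522  0.226]
0.5 Q at [-0.933  0.86  -0.06   1.326  0.909] cost 1.9e-27 wrist [ 0.418 -0.43   0.169]
0.5 Q back [-1.061  0.836 -0.158  1.365  0.824] cost 3.4e-29 wrist [ 0.339 -0.442  0.169]
0.5 H pre [-0.664  1.014  0.628  2.113  0.644] cost 1.2e-28 wrist [ 0.619 -0.383  0.321]
0.5 H at [-0.555  0.909  0.275  1.809  0.729] cost 1.1e-24 wrist [ 0.603 -0.279  0.264]
0.5 H back [-0.642  0.81   0.05   1.728  0.661] cost 9.8e-26 wrist [ 0.524 -0.292  0.264]
0.6 Q pre [-1.053  0.795  0.082  1.528  0.767] cost 1.1e-30 wrist [ 0.379 -0.504  0.26 ]
0.6 Q at [-0.911  0.786 -0.112  1.221  0.848] cost 1.2e-28 wrist [ 0.425 -0.417  0.193]
0.6 Q back [-1.038  0.757 -0.21   1.263  0.775] cost 1.9e-31 wrist [ 0.346 -0.429  0.193]
0.6 H pre [-0.644  0.923  0.558  2.014  0.614] cost 3.3e-27 wrist [ 0.616 -0.362  0.355]
0.6 H at [-0.538  0.836  0.223  1.708  0.689] cost 2.2e-28 wrist [ 0.601 -0.265  0.288]
0.6 H back [-0.624  0.736  0.006  1.639  0.628] cost 7.9e-30 wrist [ 0.522 -0.277  0.288]
```

```bash
python3 - <<'E'
from h import *
np.set_printoptions(precision=3,suppress=True)
th=.6;a=-.48+np.pi/2;u=np.array([np.cos(a)*np.cos(th),np.sin(a)*np.cos(th),-np.sin(th)]);g=np.array([.531,-.2125,.035])
A=g-.17*u+[0,0,.08];print(A)
for r in(1,-1): print(r);goto(A,tool(a,th,r))
c=atz('top',[(362,165),(370,190),(413,183),(360,135),(445,125),(418,200),(432,235)],0);print(proj('side',c))
E
```

```text
[ 0.466 -0.337  0.211]
1
clk 10.22 tcp [ 0.417 -0.152  0.249] q [-0.551 -0.255 -0.572  0.884  0.028 -0.071] F [-0.5  0.2 -0.8] gap 0.0598 gf 0
SHIFT mm [-106.1 -141.6   81.9] norm 195 TURN [-0.984 -0.471 -1.242] norm 1.654
-1
clk 10.22 tcp [ 0.417 -0.152  0.249] q [-0.551 -0.255 -0.572  0.884  0.028 -0.071] F [-0.5  0.2 -0.8] gap 0.0598 gf 0
SHIFT mm [-106.1 -141.6   81.9] norm 195 TURN [-0.496  1.036  1.601] norm 1.970
[[254.46  211.112]
 [274.478 211.417]
 [279.001 194.129]
 [232.27  207.646]
 [248.092 176.124]
 [291.475 194.581]
 [317.274 194.214]]
```

{"method": "step_arm", "body": {"moves": [[[-8,-10,0],[-0.07,-0.034,-0.089],60],[[-16,-20,0],[-0.14,-0.067,-0.177],60],[[-24,-30,0],[-0.21,-0.101,-0.266],60],[[-32,-40,5],[-0.28,-0.134,-0.354],60],[[-40,-50,10],[-0.35,-0.168,-0.443],60],[[-48,-60,15],[-0.42,-0.201,-0.531],60],[[-56,-70,20],[-0.49,-0.235,-0.62],60],[[-60,-80,30],[-0.56,-0.268,-0.708],60]]}}

```text
clock: 10.88
tcp_pos: [0.4431, -0.2589, 0.246]
orientation: [0.332, -0.175, 0.918, 0.128]
wrist_force: [1.0, -0.5, -0.3]
finger_gap: 0.06
grip_force: 0.0
```

```bash
python3 - <<'E'
from h import *
np.set_printoptions(precision=3,suppress=True)
th=.6;a=-.48+np.pi/2
goto([ 0.466,-0.337,0.211],tool(a,th,1))
E
```

```text
clk 10.88 tcp [ 0.443 -0.259  0.246] q [-1.103  0.134 -0.338  1.177  0.724 -1.51 ] F [ 1.  -0.5 -0.3] gap 0.0600 gf 0
SHIFT mm [ 25.  -84.2  11.7] norm 89 TURN [-0.425 -0.202 -0.53 ] norm 0.708
```

{"method": "step_arm", "body": {"moves": [[[3,-11,1],[-0.07,-0.034,-0.089],60],[[7,-24,3],[-0.14,-0.067,-0.177],60],[[11,-38,5],[-0.21,-0.101,-0.266],60],[[15,-52,7],[-0.28,-0.134,-0.354],60],[[19,-66,9],[-0.35,-0.168,-0.443],60],[[25,-84,12],[-0.425,-0.202,-0.53],60],[[25,-84,12],[-0.425,-0.202,-0.53],60],[[25,-84,12],[-0.425,-0.202,-0.53],60]]}}

```text
clock: 11.55
tcp_pos: [0.4655, -0.3355, 0.2021]
orientation: [0.398, -0.454, 0.758, 0.248]
wrist_force: [0.2, -0.2, 0.5]
finger_gap: 0.06
grip_force: 0.0
```

```bash
python3 - <<'E'
from ov import *
np.set_printoptions(precision=3,suppress=True)
th=.6;a=-.48+np.pi/2;u=np.array([np.cos(a)*np.cos(th),np.sin(a)*np.cos(th),-np.sin(th)]);g=np.array([.531,-.2125,.035])
print('pre');goto(g-.09*u,tool(a,th,1));print('at');goto(g+.02*u,tool(a,th,1))
S,T='side','top';p=[.531,-.2125,-.48];z=np.zeros((600,800,3),np.uint8)
pol=[(T3(p,bail(0)),(255,0,255)),(T3(p,sq(.02,0)),(0,255,0)),(T3(p,sq(.02,.056)),(0,255,0))]
over(snap(S,'s4.png')[:,:,::-1].copy(),S,(265,130,345,225),6,pol,z);over(snap(T,'t4.png')[:,:,::-1].copy(),T,(350,170,402,260),6,pol,z[:,485:])
cv2.imwrite('pics/o5.png',z)
E
```

```text
pre
clk 11.55 tcp [ 0.466 -0.336  0.202] q [-1.129  0.76   0.293  1.838  0.717 -2.494] F [ 0.2 -0.2  0.5] gap 0.0600 gf 0
SHIFT mm [ 59.8  -2.8 119.1] norm 133 TURN [ 0.005  0.006 -0.014] norm 0.016
at
clk 11.55 tcp [ 0.466 -0.336  0.202] q [-1.129  0.76   0.293  1.838  0.717 -2.494] F [ 0.2 -0.2  0.5] gap 0.0600 gf 0
SHIFT mm [ 60.5  -3.3 229.1] norm 237 TURN [ 0.005  0.006 -0.014] norm 0.016
```

View pics/o5.png

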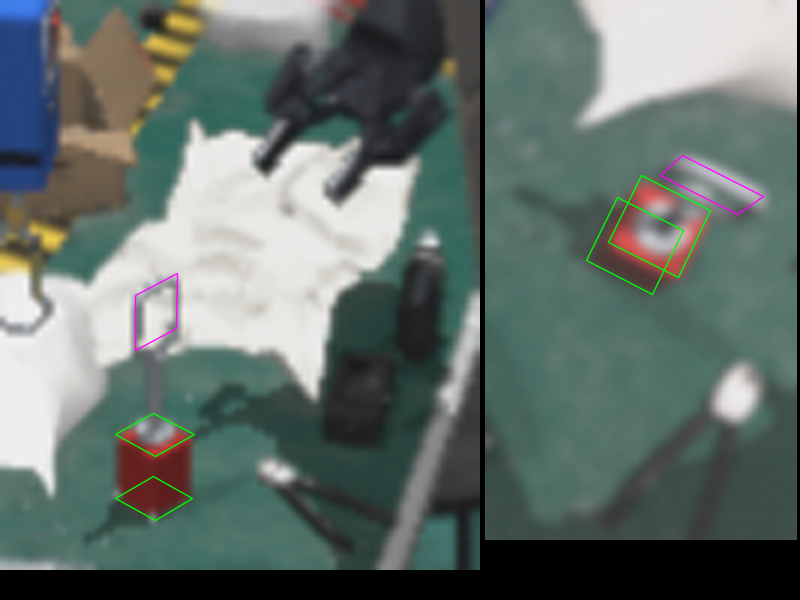

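Both views match the weight's modelled pose. The gripper is behind it to the right, so I'll approach the block.

{"method": "step_arm", "body": {"moves": [[[12,-1,22],[0,0,0],60],[[24,-1,46],[0.005,0.006,-0.014],60],[[38,-2,72],[0.005,0.006,-0.014],60],[[50,-3,98],[0.005,0.006,-0.014],60],[[60,-3,119],[0.005,0.006,-0.014],60],[[60,-3,119],[0.005,0.006,-0.014],60],[[60,-3,119],[0.005,0.006,-0.014],60]]}}

```text
clock: 12.23
tcp_pos: [0.497, -0.2773, 0.096]
orientation: [0.398, -0.463, 0.756, 0.235]
wrist_force: [-0.7, -0.5, 0.9]
finger_gap: 0.0604
grip_force: 0.0
```

```bash
python3 - <<'E'
from ov import *
np.set_printoptions(precision=3,suppress=True)
th=.6;a=-.48+np.pi/2;u=np.array([np.cos(a)*np.cos(th),np.sin(a)*np.cos(th),-np.sin(th)]);g=np.array([.531,-.2125,.035])
goto(g+.02*u,tool(a,th,1))
E
```

```text
clk 12.23 tcp [ 0.497 -0.277  0.096] q [-1.042  0.766  0.048  1.501  0.772 -2.412] F [-0.7 -0.5  0.9] gap 0.0604 gf 0
SHIFT mm [  8.    0.5 114.9] norm 115 TURN [-0.006 -0.009  0.012] norm 0.016
```

{"method": "step_arm", "body": {"moves": [[[4,0,20],[-0.006,-0.009,0.012],60],[[8,0,42],[-0.006,-0.009,0.012],60],[[8,0.5,65],[-0.006,-0.009,0.012],60],[[8,0.5,88],[-0.006,-0.009,0.012],60],[[8,0.5,105],[-0.006,-0.009,0.012],60],[[8,0.5,115],[-0.006,-0.009,0.012],60],[[8,0.5,115],[-0.006,-0.009,0.012],60]]}}

```text
clock: 12.82
tcp_pos: [0.5393, -0.1982, 0.0226]
orientation: [0.399, -0.459, 0.756, 0.242]
wrist_force: [-0.8, 0.0, -0.1]
finger_gap: 0.0601
grip_force: 0.0
```

```bash
python3 - <<'E'
from ov import *
np.set_printoptions(precision=3,suppress=True)
th=.6;a=-.48+np.pi/2;u=np.array([np.cos(a)*np.cos(th),np.sin(a)*np.cos(th),-np.sin(th)]);g=np.array([.531,-.2125,.035])
goto(g+.02*u,tool(a,th,1))
S,T='side','top';p=[.531,-.2125,-.48];z=np.zeros((600,800,3),np.uint8)
pol=[(T3(p,bail(0)),(255,0,255)),(T3(p,sq(.02,.056)),(0,255,0))]
over(snap(S,'s5.png')[:,:,::-1].copy(),S,(265,130,345,225),6,pol,z);over(snap(T,'t5.png')[:,:,::-1].copy(),T,(350,170,402,260),6,pol,z[:,485:])
cv2.imwrite('pics/o6.png',z)
E
```

```text
clk 12.82 tcp [ 0.539 -0.198  0.023] q [-0.912  0.787 -0.117  1.217  0.848 -2.256] F [-0.8  0.  -0.1] gap 0.0601 gf 0
SHIFT mm [-0.9  0.7 -0.6] norm 1 TURN [ 0.     0.001 -0.   ] norm 0.001
```

View pics/o6.png

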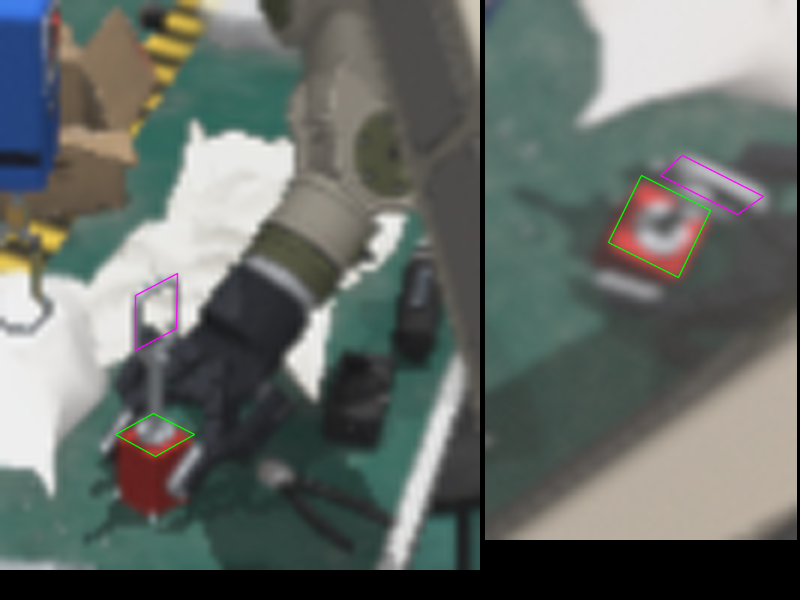

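The fingers straddle the block (pads at about (115,435) and (180,470) in the crop), and the weight still stands upright. That was my tenth picture, so from here I'll go by numbers only. Closing now.

{"method": "step_arm", "body": {"moves": [[[0,0,0],[0,0,0],54],[[0,0,0],[0,0,0],50],[[0,0,0],[0,0,0],46],[[0,0,0],[0,0,0],42],[[0,0,0],[0,0,0],38],[[0,0,0],[0,0,0],30],[[0,0,0],[0,0,0],30],[[0,0,0],[0,0,0],30]], "grip_force": 60}}

```text
clock: 13.58
tcp_pos: [0.5379, -0.1989, 0.0205]
orientation: [0.399, -0.457, 0.757, 0.244]
wrist_force: [-5.7, -1.1, 5.8]
finger_gap: 0.0394
grip_force: 59.7
```

{"method": "step_arm", "body": {"moves": [[[0,0,0],[0,0,0],25],[[0,0,0],[0,0,0],25],[[0,0,0],[0,0,0],25],[[0,0,0],[0,0,0],25]], "grip_force": 100}}

```text
clock: 13.92
tcp_pos: [0.5379, -0.1989, 0.0206]
orientation: [0.399, -0.457, 0.757, 0.244]
wrist_force: [-4.9, -1.5, 5.7]
finger_gap: 0.0391
grip_force: 99.4
```

```bash
python3 - <<'E'
from ov import *
np.set_printoptions(precision=3,suppress=True)
th=.6;a=-.48+np.pi/2;s,c,R=pose()
goto(c+[0,0,.03],tool(a,th,1));goto(c+[0,0,.03],R)
E
```

```text
clk 13.92 tcp [ 0.538 -0.199  0.021] q [-0.915  0.791 -0.117  1.218  0.847 -2.256] F [-4.9 -1.5  5.7] gap 0.0391 gf 99
SHIFT mm [-24.8   0.1 -16.9] norm 30 TURN [ 0.001  0.002 -0.005] norm 0.006
clk 13.92 tcp [ 0.538 -0.199  0.021] q [-0.915  0.791 -0.117  1.218  0.847 -2.256] F [-4.9 -1.5  5.7] gap 0.0391 gf 99
SHIFT mm [-24.8   0.1 -16.9] norm 30 TURN [0. 0. 0.] norm 0.000
```

{"method": "step_arm", "body": {"moves": [[[-2,0,-1.3],[0,0,0],25],[[-6,0,-4],[0,0,0],25],[[-14,0,-9.5],[0,0,0],25],[[-26,0,-18],[0,0,0],25],[[-40,0,-27],[0,0,0],25],[[-56,0,-38],[0,0,0],25],[[-70,0,-48],[0,0,0],25],[[-78,0,-53],[0,0,0],25]]}}

```text
clock: 14.58
tcp_pos: [0.5394, -0.1989, 0.1165]
orientation: [0.399, -0.458, 0.756, 0.243]
wrist_force: [1.0, -0.2, -5.6]
finger_gap: 0.0389
grip_force: 100.8
```

```bash
python3 - <<'E'
from ov import *
np.set_printoptions(precision=3,suppress=True)
th=.6;a=.154+np.pi/2
goto([.4941,-.0332,.1146],tool(a,th,1))
E
```

```text
clk 14.58 tcp [ 0.539 -0.199  0.117] q [-0.913  0.674 -0.06   1.388  0.848 -2.256] F [ 1.  -0.2 -5.6] gap 0.0389 gf 101
SHIFT mm [-69.3 116.8 105.2] norm 172 TURN [-0.523  0.002 -0.359] norm 0.635
```

{"method": "step_arm", "body": {"moves": [[[-5,8,7],[-0.04,0,-0.027],25],[[-15,24,22],[-0.11,0,-0.075],25],[[-27,44,40],[-0.19,0,-0.13],25],[[-40,66,60],[-0.275,0,-0.19],25],[[-52,86,78],[-0.36,0,-0.248],25],[[-61,103,93],[-0.44,0,-0.303],25],[[-67,113,102],[-0.5,0,-0.344],25],[[-69,117,105],[-0.523,0.002,-0.359],25]]}}

```text
clock: 15.25
tcp_pos: [0.4934, -0.0304, 0.1124]
orientation: [-0.303, 0.673, -0.574, -0.356]
wrist_force: [-0.0, -1.3, -6.5]
finger_gap: 0.0389
grip_force: 101.5
```

{"method": "step_arm", "body": {"moves": [[[0,0,0],[0,0,0],25],[[0,0,0],[0,0,0],25],[[0,0,0],[0,0,0],25]]}}

```text
clock: 15.5
tcp_pos: [0.4937, -0.0341, 0.1126]
orientation: [-0.304, 0.671, -0.576, -0.354]
wrist_force: [0.3, 0.2, -7.0]
finger_gap: 0.0391
grip_force: 101.5
```

```bash
python3 - <<'E'
from ov import *
np.set_printoptions(precision=3,suppress=True)
th=.6;a=.154+np.pi/2
goto([.4941,-.0332,.1146],tool(a,th,1))
# image checks: red block centroid per camera vs model at estimated pose; bail by difference against model
s,c,R=pose();u=np.array([np.cos(a),np.sin(a)])
o=np.r_[c[:2]-.0153*u,c[2]-.0206]
p=[o[0],o[1],.154]
from scipy.ndimage import label
for n in('side','top'):
    im=snap(n,n+'6.png').astype(int)
    for z,h in((.18,'bar'),(.056,'blocktop'),(0,'base')): print(n,h,proj(n,T3(p,[(0,0,o[2]+z)])).round(1), proj(n,T3(p,[(0,-.021,o[2]+z),(0,.021,o[2]+z)])).round(1).tolist())
    m=(im[...,0]>90)&(im[...,0]>2.2*im[...,1])&(im[...,0]>2.2*im[...,2]);l,k=label(m)
    q=proj(n,[o+[0,0,.028]])[0]
    for i in range(1,k+1):
        v,uu=np.where(l==i)
        if len(v)>8 and np.hypot(uu.mean()-q[0],v.mean()-q[1])<25:print(' red',len(v),uu.min(),uu.max(),v.min(),v.max())
    C=[np.array(T3(p,[(x,y,o[2]+z) for x in(-.02,.02) for y in(-.02,.02) for z in(0,.056)]))][0];pp=proj(n,C);print(' pred',pp.min(0).round(1),pp.max(0).round(1))
E
```

```text
clk 15.50 tcp [ 0.494 -0.034  0.113] q [-0.618  0.749  0.017  1.633  0.635 -2.613] F [ 0.3  0.2 -7. ] gap 0.0391 gf 101
SHIFT mm [-2.1 -0.6 -0.5] norm 2 TURN [-0.002  0.001 -0.002] norm 0.003
side bar [[287.6 177.4]] [[288.3, 174.6], [286.8, 180.2]]
side blocktop [[287.4 205.5]] [[288.1, 202.6], [286.7, 208.6]]
side base [[287.3 217.4]] [[288.0, 214.4], [286.6, 220.5]]
 red 117 282 292 206 220
 pred [281.5 202.3] [293.2 220.8]
top bar [[336.1 204.4]] [[344.1, 203.2], [328.1, 205.6]]
top blocktop [[330.3 212.8]] [[337.4, 211.8], [323.1, 213.9]]
top base [[328.  216.1]] [[334.8, 215.1], [321.2, 217.1]]
 pred [320.4 205.1] [338.3 223.5]
```

```bash
python3 - <<'E'
import cv2,numpy as np
a=cv2.imread('pics/side6.png').astype(int);b=cv2.imread('pics/side0.png').astype(int)
m=abs(a-b).sum(2)
print('cols 260..300')
for r in range(160,204,1): print(r,''.join('#' if v>90 else '+' if v>40 else '.' for v in m[r,260:301]))
# hook silhouette against the white cloth in the original (darkness)
g=b.sum(2)//3
print('hook cols 258..280')
for r in range(158,192): print(r,' '.join('%3d'%v for v in g[r,258:281]))
E
```

```text
cols 260..300
160 .........................+++######+######
161 .........................+++#####+#######
162 .........................+#++#+##+#######
163 .........................+++++++#########
164 .........................+#+++++#########
165 ........................+##+++++#########
166 ........................#################
167 .......................+#################
168 .......................+#################
169 .......................+#################
170 .......................+#################
171 .......................+#################
172 .......................##################
173 .......................##################
174 ......................+##################
175 .......................##################
176 .......................##################
177 ......................+##################
178 ......................#####+#############
179 ......................#####+#############
180 ......................###################
181 ......................###################
182 ......................###################
183 ......................##
[... 3520 characters left out ...]
 229 224 211 201 201 198 215
185 238 238 238 238 238 237 235 230 177 173 171 174 181 230 232 228 228 224 216 199 198 198 214
186 238 238 238 238 238 238 238 237 235 235 234 234 233 232 230 229 229 226 218 200 195 195 200
187 238 238 238 238 238 238 238 238 237 236 236 236 234 231 230 230 230 227 219 203 194 193 196
188 238 238 238 238 238 238 238 238 235 232 229 232 232 231 231 231 231 228 219 207 195 191 203
189 238 238 238 238 238 238 238 238 236 233 230 230 231 231 231 231 230 227 220 210 197 190 196
190 238 238 238 238 238 238 238 238 237 236 234 233 233 232 231 230 229 227 221 212 199 191 189
191 238 238 238 238 238 238 238 238 238 237 237 236 235 234 232 230 228 226 221 214 203 192 187
```

```bash
python3 - <<'E'
from ov import *
st=[.5656+.035*np.cos(.154),-.0375+.035*np.sin(.154),.154]
for n in('side','top'):
    print(n,proj(n,T3(st,[(-.035+.017,0,.245),(-.035-.017,0,.245),(-.035,0,.245-.0145+.0035),(-.035-.017,0,.263)])).round(1).tolist())
a=cv2.imread('pics/side6.png').astype(int).sum(2)//3
print('cols 278..300')
for r in range(168,206): print(r,' '.join('%3d'%v for v in a[r,278:301]))
a=cv2.imread('pics/top6.png').astype(int).sum(2)//3
print('top cols 318..352')
for r in range(196,220): print(r,' '.join('%3d'%v for v in a[r,318:353]))
E
```

```text
side [[264.2, 182.2], [273.2, 182.8], [268.8, 185.1], [273.1, 178.6]]
top [[328.7, 174.9], [330.9, 187.1], [329.3, 182.0], [331.7, 185.4]]
cols 278..300
168 102 101  99  98  96  82  61  65  69  73  77  80  82  82  81  80  76  74  71  69  66  62  59
169  95  98  97  95  92  75  62  66  72  83  99 105 106 107 106 102  88  81  73  69  65  61  61
170  93  97  97  94  91  75  61  74  98 122 144 155 158 158 155 153 133 115  89  77  68  60  60
171  91  93  93  92  91  79  65  99 122 131 124 127 131 131 131 146 143 136 123 117  90  65  60
172  88  88  88  89  94  95  65  75  64  64  61  64  66  65  64  71  81  86 109 119 105  83  63
173  89  86  88  95 118 122  61  47  43  44  47  48  49  48  46  45  47  48  57  63  80  88  81
174  89  87  93 130 170  86  42  41  44  50  67  51  49  47  45  45  45  43  42  42  47  60 104
175  90  88 114 189 217  96  39  42  50  82 118  69  49  47  46  45  44  43  43  41  38  46 110
176 129 107 153 224 221  96  40  43  68 133 163  92  52  47  45  45  43  43  41  40  39  46 118
177 207 167 210 227 207  87  41  45  87 172 168  92  51  46  46  45  44  43  41  40
[... 5474 characters left out ...]
  67  73  83  88  85  84 101 123 137 139 146 160 174 184 190 193 195 197 198 200 201 202 203 205 205 206 207 209 209 210 210
216  76  77  75  72  67  68  73  77  78  90 111 129 136 140 153 166 180 185 189 191 192 194 196 198 200 200 202 202 204 204 205 207 209 208 210
217  75  75  75  73  69  67  69  74  83 100 118 127 134 145 159 171 180 184 187 190 191 192 195 196 198 199 200 201 203 203 204 205 206 207 208
218  76  76  76  75  71  67  68  77  92 111 121 128 139 153 167 175 180 183 185 187 189 192 192 194 195 198 199 199 201 201 202 203 204 205 206
219  77  77  77  76  72  70  71  86 102 115 123 133 148 161 170 176 179 181 183 185 186 188 191 192 193 195 197 198 199 200 200 202 202 203 204
```

The bail sits where the model puts it in the side view, with its columns matching within 0.3 px. The hook is about 2 mm farther in x than I estimated. Now I'll advance to just before the gate.

{"method": "step_arm", "body": {"moves": [[[-2,-3,-1.4],[0,0,0],25],[[-2,-9,-1.4],[0,0,0],25],[[-2,-17,-1.4],[0,0,0],25],[[-2,-26,-1.4],[0,0,0],25],[[-2,-35,-1.4],[0,0,0],25],[[-2,-42,-1.4],[0,0,0],25],[[-2,-46,-1.4],[0,0,0],25],[[-2,-47,-1.4],[0,0,0],25]]}}

```text
clock: 16.27
tcp_pos: [0.5406, -0.0254, 0.1148]
orientation: [-0.303, 0.671, -0.575, -0.355]
wrist_force: [-0.7, -0.3, -6.6]
finger_gap: 0.0394
grip_force: 101.6
```

{"method": "step_arm", "body": {"moves": [[[0,0,0],[0,0,0],25],[[0,0,0],[0,0,0],25],[[0,0,0],[0,0,0],25]]}}

```text
clock: 16.52
tcp_pos: [0.5395, -0.0258, 0.1151]
orientation: [-0.304, 0.671, -0.576, -0.355]
wrist_force: [-0.1, 0.1, -6.9]
finger_gap: 0.0388
grip_force: 101.6
```

```bash
cat > rel.py <<'E'
from ov import *
def rel():
    s,c,R=pose();a=.154+np.pi/2
    b=np.r_[c[:2]-.0153*np.array([np.cos(a),np.sin(a)]),c[2]+.1594]-[.5676,-.0372,.245]
    print('bar rel seat mm: x %.1f y %.1f z %.1f'%(1e3*(b[0]*.988+b[1]*.153),1e3*(-b[0]*.153+b[1]*.988),1e3*b[2]),'F',s['wrist_force'].round(1),'clk',s['clock'],'az/turn err',(R.inv()*tool(a,.6,1)).as_rotvec().round(3))
if __name__=='__main__': rel()
E
python3 rel.py
```

```text
bar rel seat mm: x -26.0 y 0.2 z 29.5 F [-0.1  0.1 -6.9] clk 16.5167 az/turn err [ 0.     0.002 -0.002]
```

{"method": "step_arm", "body": {"moves": [[[0,-2,0],[0,0,0],25],[[0,-4,0],[0,0,0],25],[[0,-6,0],[0,0,0],25],[[0,-8,0],[0,0,0],25],[[0,-9,0],[0,0,0],25],[[0,-10,0],[0,0,0],25],[[0,-10,0],[0,0,0],25]]}}

```text
clock: 17.1
tcp_pos: [0.5498, -0.0243, 0.115]
orientation: [-0.304, 0.671, -0.576, -0.355]
wrist_force: [-0.2, 0.2, -6.4]
finger_gap: 0.0388
grip_force: 101.6
```

{"method": "step_arm", "body": {"moves": [[[0,-1,0],[0,0,0],25],[[0,-2,0],[0,0,0],25],[[0,-3,0],[0,0,0],25],[[0,-4,0],[0,0,0],25],[[0,-4,0],[0,0,0],25]]}}

```text
clock: 17.52
tcp_pos: [0.5537, -0.0237, 0.1151]
orientation: [-0.304, 0.671, -0.576, -0.355]
wrist_force: [-0.9, 0.2, -6.1]
finger_gap: 0.0393
grip_force: 101.6
```

{"method": "step_arm", "body": {"moves": [[[0,-1,0],[0,0,0],25],[[0,-2,0],[0,0,0],25],[[0,-3,0],[0,0,0],25],[[0,-4,0],[0,0,0],25],[[0,-4,0],[0,0,0],25]]}}

```text
clock: 17.93
tcp_pos: [0.5577, -0.0231, 0.115]
orientation: [-0.304, 0.671, -0.576, -0.355]
wrist_force: [-1.9, -0.0, -7.1]
finger_gap: 0.0392
grip_force: 101.6
```

```bash
python3 rel.py
```

```text
bar rel seat mm: x -7.6 y 0.2 z 29.4 F [-1.9 -0.  -7.1] clk 17.9333 az/turn err [ 0.     0.001 -0.001]
```

The gate is giving way at about 1–2 N. I'll continue.

{"method": "step_arm", "body": {"moves": [[[0,-1,0],[0,0,0],25],[[0,-2,0],[0,0,0],25],[[0,-3,0],[0,0,0],25],[[0,-4,0],[0,0,0],25],[[0,-4,0],[0,0,0],25]]}}

```text
clock: 18.35
tcp_pos: [0.5617, -0.0225, 0.115]
orientation: [-0.304, 0.671, -0.576, -0.355]
wrist_force: [-1.5, -0.9, -8.8]
finger_gap: 0.0394
grip_force: 101.6
```

{"method": "step_arm", "body": {"moves": [[[0,-1,0],[0,0,0],25],[[0,-2,0],[0,0,0],25],[[0,-3,0],[0,0,0],25],[[0,-4,0],[0,0,0],25],[[0,-4,0],[0,0,0],25]]}}

```text
clock: 18.77
tcp_pos: [0.5657, -0.0219, 0.115]
orientation: [-0.304, 0.671, -0.576, -0.355]
wrist_force: [-2.2, -0.7, -6.6]
finger_gap: 0.0392
grip_force: 101.6
```

```bash
python3 rel.py
```

```text
bar rel seat mm: x 0.5 y 0.2 z 29.4 F [-2.2 -0.7 -6.6] clk 18.7667 az/turn err [ 0.     0.001 -0.001]
```

{"method": "step_arm", "body": {"moves": [[[1.7,0,1.1],[0,0,0],25],[[3.3,0,2.3],[0,0,0],25],[[5,0,3.4],[0,0,0],25],[[6.6,0,4.5],[0,0,0],25],[[6.6,0,4.5],[0,0,0],25]]}}

```text
clock: 19.18
tcp_pos: [0.5654, -0.0219, 0.1065]
orientation: [-0.304, 0.671, -0.576, -0.355]
wrist_force: [-1.3, -0.0, -6.8]
finger_gap: 0.0393
grip_force: 101.5
```

{"method": "step_arm", "body": {"moves": [[[1.7,0,1.1],[0,0,0],25],[[3.3,0,2.3],[0,0,0],25],[[5,0,3.4],[0,0,0],25],[[6.6,0,4.5],[0,0,0],25],[[6.6,0,4.5],[0,0,0],25]]}}

```text
clock: 19.6
tcp_pos: [0.5654, -0.0219, 0.0984]
orientation: [-0.303, 0.671, -0.576, -0.355]
wrist_force: [-0.4, -0.0, -9.2]
finger_gap: 0.0391
grip_force: 101.4
```

```bash
python3 rel.py
```

```text
bar rel seat mm: x 0.2 y 0.2 z 12.8 F [-0.4 -0.  -9.2] clk 19.6 az/turn err [ 0.     0.001 -0.002]
```

{"method": "step_arm", "body": {"moves": [[[1.2,0,0.8],[0,0,0],25],[[2.5,0,1.7],[0,0,0],25],[[3.7,0,2.5],[0,0,0],25],[[5,0,3.4],[0,0,0],25],[[5,0,3.4],[0,0,0],25],[[5,0,3.4],[0,0,0],25]]}}

```text
clock: 20.1
tcp_pos: [0.5655, -0.0218, 0.093]
orientation: [-0.304, 0.671, -0.576, -0.355]
wrist_force: [0.9, -0.4, -6.9]
finger_gap: 0.0394
grip_force: 101.5
```

{"method": "step_arm", "body": {"moves": [[[0.8,0,0.6],[0,0,0],25],[[1.7,0,1.1],[0,0,0],25],[[2.5,0,1.7],[0,0,0],25],[[3.3,0,2.3],[0,0,0],25],[[3.3,0,2.3],[0,0,0],25],[[3.3,0,2.3],[0,0,0],25]]}}

```text
clock: 20.6
tcp_pos: [0.5654, -0.0218, 0.089]
orientation: [-0.304, 0.671, -0.576, -0.355]
wrist_force: [-0.3, 0.8, -6.1]
finger_gap: 0.0386
grip_force: 101.5
```

```bash
python3 rel.py
```

```text
bar rel seat mm: x 0.2 y 0.2 z 3.4 F [-0.3  0.8 -6.1] clk 20.6 az/turn err [ 0.     0.002 -0.002]
```

The lateral force is gone, so the gate has let the bar past. Now I'll lower gently onto the spring.

{"method": "step_arm", "body": {"moves": [[[0.8,0,0.6],[0,0,0],25],[[1.7,0,1.1],[0,0,0],25],[[2.5,0,1.7],[0,0,0],25],[[3.3,0,2.3],[0,0,0],25],[[3.3,0,2.3],[0,0,0],25],[[3.3,0,2.3],[0,0,0],25]]}}

```text
clock: 21.1
tcp_pos: [0.5655, -0.0218, 0.0851]
orientation: [-0.304, 0.671, -0.576, -0.355]
wrist_force: [-0.6, -0.3, -6.3]
finger_gap: 0.0388
grip_force: 101.5
```

{"method": "step_arm", "body": {"moves": [[[0.8,0,0.6],[0,0,0],25],[[1.7,0,1.1],[0,0,0],25],[[1.7,0,1.1],[0,0,0],25],[[1.7,0,1.1],[0,0,0],25]]}}

```text
clock: 21.43
tcp_pos: [0.5655, -0.0218, 0.0832]
orientation: [-0.304, 0.671, -0.576, -0.355]
wrist_force: [-1.0, -0.1, -3.2]
finger_gap: 0.0394
grip_force: 101.6
```

{"method": "step_arm", "body": {"moves": [[[0.8,0,0.6],[0,0,0],25],[[1.7,0,1.1],[0,0,0],25],[[1.7,0,1.1],[0,0,0],25],[[1.7,0,1.1],[0,0,0],25]]}}

```text
clock: 21.77
tcp_pos: [0.5655, -0.0218, 0.0812]
orientation: [-0.304, 0.671, -0.576, -0.355]
wrist_force: [-0.7, 0.8, -1.5]
finger_gap: 0.039
grip_force: 101.6
```

```bash
python3 rel.py
```

```text
bar rel seat mm: x 0.3 y 0.3 z -4.4 F [-0.7  0.8 -1.5] clk 21.7667 az/turn err [ 0.     0.002 -0.001]
```

{"method": "step_arm", "body": {"moves": [[[0.4,0,0.3],[0,0,0],25],[[0.8,0,0.6],[0,0,0],25],[[0.8,0,0.6],[0,0,0],25],[[0.8,0,0.6],[0,0,0],25]]}}

```text
clock: 22.1
tcp_pos: [0.5655, -0.0218, 0.0801]
orientation: [-0.304, 0.671, -0.576, -0.355]
wrist_force: [-1.2, -0.1, -0.6]
finger_gap: 0.0388
grip_force: 101.6
```

```bash
python3 rel.py
```

```text
bar rel seat mm: x 0.3 y 0.2 z -5.5 F [-1.2 -0.1 -0.6] clk 22.1 az/turn err [ 0.     0.002 -0.001]
```

{"method": "step_arm", "body": {"moves": [[[0.2,0,0.15],[0,0,0],25],[[0.4,0,0.3],[0,0,0],25],[[0.4,0,0.3],[0,0,0],25],[[0.4,0,0.3],[0,0,0],25]]}}

```text
clock: 22.43
tcp_pos: [0.5655, -0.0218, 0.0796]
orientation: [-0.304, 0.671, -0.576, -0.355]
wrist_force: [0.6, -0.2, 0.3]
finger_gap: 0.0389
grip_force: 101.6
```

```bash
python3 rel.py
```

```text
bar rel seat mm: x 0.3 y 0.2 z -6.0 F [ 0.6 -0.2  0.3] clk 22.4333 az/turn err [ 0.     0.002 -0.001]
```

The wrist force is about zero and the gauge has drawn down about 6 mm, so it carries the whole weight. I'll open slowly.

{"method": "step_arm", "body": {"moves": [[[0,0,0],[0,0,0],38],[[0,0,0],[0,0,0],39],[[0,0,0],[0,0,0],41],[[0,0,0],[0,0,0],44],[[0,0,0],[0,0,0],50],[[0,0,0],[0,0,0],60],[[0,0,0],[0,0,0],70],[[0,0,0],[0,0,0],75]], "grip_force": 20}}

```text
clock: 23.1
tcp_pos: [0.5655, -0.0219, 0.0795]
orientation: [-0.304, 0.671, -0.576, -0.355]
wrist_force: [0.5, 0.9, 0.8]
finger_gap: 0.0744
grip_force: 0.0
```

{"method": "step_arm", "body": {"moves": [[[0,0,0],[0,0,0],75],[[0,0,0],[0,0,0],75],[[0,0,0],[0,0,0],75],[[0,0,0],[0,0,0],75],[[0,0,0],[0,0,0],75],[[0,0,0],[0,0,0],75]]}}

```text
clock: 23.6
tcp_pos: [0.5655, -0.0219, 0.0795]
orientation: [-0.304, 0.671, -0.576, -0.355]
wrist_force: [-0.2, -0.2, -0.5]
finger_gap: 0.075
grip_force: 0.0
```

```bash
cat > blk.py <<'E'
from ov import *
from scipy.ndimage import label
for n in('side','top'):
    im=imaging.read_camera(n).astype(int)
    m=(im[...,0]>80)&(im[...,0]>2*im[...,1])&(im[...,0]>2*im[...,2]);l,k=label(m)
    p=[.568,-.037,.154];o=[0,0,.059]
    C=T3(p,[(x,y,.059+z) for x in(-.02,.02) for y in(-.02,.02) for z in(0,.056)]);pp=proj(n,C);print(n,'pred',pp.min(0).round(1),pp.max(0).round(1))
    for i in range(1,k+1):
        v,u=np.where(l==i)
        if len(v)>8 and np.hypot(*(np.array([u.mean(),v.mean()])-pp.mean(0)))<30:print(' red',len(v),u.min(),u.max(),v.min(),v.max(),'c',u.mean().round(2),v.mean().round(2))
E
python3 blk.py; python3 rel.py
```

```text
side pred [262.9 208. ] [274.9 226.2]
 red 124 264 274 212 225 c 268.58 219.1
top pred [315.1 183.9] [332.1 202.4]
bar rel seat mm: x 0.2 y 0.2 z -6.1 F [ 0.3  0.1 -0.6] clk 23.7 az/turn err [ 0.     0.002 -0.001]
```

The weight hangs. I'll withdraw straight back along the tool.

{"method": "step_arm", "body": {"moves": [[[0,0,-6],[0,0,0],75],[[0,0,-14],[0,0,0],75],[[0,0,-24],[0,0,0],75],[[0,0,-36],[0,0,0],75],[[0,0,-50],[0,0,0],75],[[0,0,-66],[0,0,0],75],[[0,0,-82],[0,0,0],75],[[0,0,-95],[0,0,0],75]]}}

```text
clock: 24.37
tcp_pos: [0.5778, -0.1013, 0.1342]
orientation: [-0.304, 0.671, -0.576, -0.354]
wrist_force: [-0.2, -0.1, 0.5]
finger_gap: 0.0747
grip_force: 0.0
```

{"method": "step_arm", "body": {"moves": [[[0,0,-10],[0,0,0],75],[[0,0,-20],[0,0,0],75],[[0,0,-25],[0,0,0],75],[[0,0,-25],[0,0,0],75],[[0,0,-25],[0,0,0],75],[[0,0,-25],[0,0,0],75],[[0,0,-25],[0,0,0],75],[[0,0,-25],[0,0,0],75]]}}

```text
clock: 25.03
tcp_pos: [0.5805, -0.1192, 0.147]
orientation: [-0.304, 0.671, -0.575, -0.355]
wrist_force: [-0.6, 0.4, -0.7]
finger_gap: 0.0752
grip_force: 0.0
```

```bash
python3 blk.py; python3 rel.py
```

```text
side pred [262.9 208. ] [274.9 226.2]
 red 126 264 274 210 225 c 269.1 218.44
top pred [315.1 183.9] [332.1 202.4]
 red 40 318 330 192 199 c 323.42 196.5
bar rel seat mm: x 0.3 y -98.4 z 61.4 F [ 0.1  0.2 -0.4] clk 25.1333 az/turn err [ 0.001  0.002 -0.001]
```

{"method": "step_arm", "body": {"moves": [[[0,0,0],[0,0,0],75],[[0,0,0],[0,0,0],75],[[0,0,0],[0,0,0],75],[[0,0,0],[0,0,0],75],[[0,0,0],[0,0,0],75],[[0,0,0],[0,0,0],75],[[0,0,0],[0,0,0],75],[[0,0,0],[0,0,0],75]]}}

```text
clock: 25.8
tcp_pos: [0.5807, -0.1198, 0.1471]
orientation: [-0.304, 0.671, -0.576, -0.355]
wrist_force: [0.4, 0.4, -0.2]
finger_gap: 0.0749
grip_force: 0.0
```

```bash
python3 blk.py; python3 - <<'E'
from h import *
im=snap('side','side9.png').astype(int).sum(2)//3
print('cols 258..280')
for r in range(166,194): print(r,' '.join('%3d'%v for v in im[r,258:281]))
E
```

```text
side pred [262.9 208. ] [274.9 226.2]
 red 126 264 274 210 225 c 269.1 218.44
top pred [315.1 183.9] [332.1 202.4]
 red 41 318 330 192 199 c 323.59 196.44
cols 258..280
166 100  97  85  87  93  97  94  78  93  98  95  66  51  48  47  42  40  42  40  40  40  40  39
167  97  79  68  73  95 108 105  99  92  96  92  70  52  48  48  47  47  47  47  46  43  46  43
168  95  75  62  69  93 120 118 108  88  94  93  72  53  49  48  47  48  48  48  48  47  47  47
169  93  71  65  65  96 118 106 107  90  90  96  86  63  50  46  44  47  47  48  46  48  49  46
170  89  69  65  66  86 105 107  96  67  62  87 100  89  58  41  37  45  47  47  43  46  47  48
171  88  70  66  63  71 102 103  85  71  55  70  86  95  68  41  41  46  48  47  42  44  44  46
172  83  68  64  50  68 110 105 123  93  61  65  62  61  53  42  47  48  48  48  47  43  47  47
173  78  67  63  48  70 107 122 143  91  65  65  62  65  61  44  48  48  48  48  46  44  45  46
174  76  67  61  52  95 115 145  98  69  61  59  51  71  74  52  48  48  48  47  48  46  46  46
175  82  65  58  76 157 116 108  62  59  59  44  43  65  72  51  46
[... 1056 characters left out ...]
 229 226 219 200 195 196 200
187 238 238 232 130 176 133 119 229 227 150 102  93 122 221 229 230 230 227 219 204 193 193 195
188 238 238 232 137 190 112 124 231 216 142  96 101 129 226 231 231 230 228 219 207 194 191 202
189 238 238 233 166 143  99 167 228 148 119  92 101 131 226 231 231 230 228 220 210 197 190 196
190 238 238 237 229 126 122 230 233 171 117  91 103 134 227 231 230 229 227 220 212 200 191 189
191 238 238 238 234 172 173 235 237 228 131  93 117 142 229 232 231 228 226 221 215 203 192 187
192 238 238 238 237 235 235 238 238 232 133 102 145 151 231 233 231 227 223 219 215 205 194 186
193 238 238 238 238 238 238 238 238 232 134 113 173 181 233 232 228 224 220 215 212 207 196 188
```

The weight hangs still, and the gate is back at columns 270–271 against the tip, so it is shut. The gripper is clear.

```bash
python3 -c "
from workcell import env
print(env.hand_in())"
```

```text
the job is handed in; nothing more can be done
None
```

The test weight hangs at rest in the gauge's snap hook with the gate shut and the gripper clear. The job was handed in at about 26 s of the 72 s, and no verdict came back.

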